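Show the new valve cap's seal to the repairer's camera

TASK

Pry the lid of the spare-parts tin wide open with the thin blade of the spreader (fingers off the tin while you pry), then lay the spreader flat on the counter, clear of the tin. Take the pressure cooker's rubber-edged valve cap out of the tin and hold it up in the air in front of the small camera for the repairer: its centre straight out along the lens axis and 13 cm from the lens, the rubber underside squarely facing the lens. Finish while still holding it there, still and touching nothing else, with the tin left open; leave the cooker, the mug and the jar where they are.

Things in the scene. Friction and masses are not known exactly. Their poses are not given: they have to be found in the camera images.
- tin: green open-topped sheet-metal tin, fixed to the counter, 108 mm (its x) by 138 mm (its y) by 56 mm high, walls and floor 4 mm. Origin: centre of its underside, on the counter. Its yellow lid is hinged along the top of its +x side; its -x side is the opening side, which faces roughly towards the robot's right
- tin_hinge (a point): middle of the lid's hinge line, at the top outer edge of the tin's +x side: 54 mm along the tin's x, 56 mm above the counter; same axes as the tin. The hinge line runs along the tin's y
- tin_lid (a joint): opening angle of the yellow lid, rad: 0 shut (level), 1.57 upright, stop at 1.95. The lid plate is 3 mm thick, its underside passes through the hinge line, it reaches 108 mm from the hinge, and a 50 mm wide bare steel lip at its middle goes on to 128 mm, so it stands out 20 mm beyond the tin's wall with free air underneath: the blade goes there. Lid 80 g; the hinge has about 0.06 N m of friction, so the lid stays where it is left and needs about 1 N at the lip
- cap_centre (a point): valve cap, standing upright in the tin, 46 mm high, 70 g: a black rubber-edged disc 44 mm across and 10 mm thick, an aluminium collar 36 mm across and 4 mm thick on it, and a round red knob 22 mm across and 32 mm tall on top (from 14 to 46 mm above the underside): take it by the knob. The point is the cap's centre, on its axis, 23 mm above its underside; z points along the axis from rubber underside to knob
- spreader_grip (a point): spreader, 80 g, lying flat on the counter: dark wooden handle 100 mm long, 18 mm wide, 22 mm tall, with a level flat steel blade 20 mm wide and 3 mm thick. The point is the middle of the handle, 11 mm above its underside; x points along the blade, whose rounded tip is 140 mm from the point; the blade's mid-plane is at the height of the point; z up
- lens: lens of a small white camera (case 54 mm across, 50 mm long) clamped to a steel pole 212 mm high with a round grey foot 90 mm across, fixed, at the far side. Origin: centre of the front glass, 90 to 140 mm above the counter. z is the optical axis, pointing out of the lens, towards the robot and up, 0.7 rad (40 degrees) from the vertical; the pole stands 50 mm behind the lens on the side away from the robot
- cooker: aluminium pressure cooker, closed, 232 mm across, 212 mm high, with a long black handle; stands well to the left; leave alone. Origin: centre of its underside
- mug: white mug, 80 mm across, 90 mm high; stands at the right; leave alone. Origin: centre of its underside
- jar: amber glass jar, 70 mm across, 110 mm high; stands at the right; leave alone. Origin: centre of its underside
Not all that is in view belongs to the job. Of the things shaped like the part that bears spreader_grip, the dark wooden one is meant.

How it is judged:
By the outcome, as a careful person would: the job done as asked, in the order asked, and still so for the second after the job is handed in, while the arm keeps its last pose, push and grip.
It also fails if it takes over 59 s, if anything falls off the work surface, if the arm or the gripper's body presses on something with over 40 N, if the wrist force passes 120 N, or if a joint passes its speed limit or range.

ROBOT

A 6-joint arm with a two-finger parallel gripper is mounted at the origin on the work surface. World frame = base frame: x ahead of the robot, y to its left, z up, the work surface at z = 0. Lengths are in m, angles in rad, forces in N, time in s.
With the tool pointing down it reaches from about 0.275 to 0.725 m from the base axis. Payload 15.9 kg.
Tool frame: the origin (TCP) lies midway between the tips of the shut fingers; the grasp point (between the pads) lies 19 mm behind it; z points along the fingers, y is the direction in which the jaws open and shut (so a half turn about z gives the same grasp; the last joint's range is limited). The gripper opens to 85 mm and grips with 20 to 120 N. Pads are 22 mm wide; open, the fingers measure 114 mm over their backs; the gripper's body (76 mm by 85 mm) begins 54 mm behind the grasp point. The pads swing forward as they close: fully open they stand 13 mm farther back than shut.
Start: joints at [1.242, 0.213, -0.034, 1.323, 0, 1.571], TCP at [0.161, 0.473, 0.231] pointing down, gripper open.
Joint ranges: [-2.98, 2.98], [-0.74, 1.72], [-1.14, 1.35], [-2.1, 2.04], [-1.57, 1.44], [-3.14, 3.14]. Speed limits (rad/s): [1.89, 1.89, 2.39, 2.57, 3.14, 3.14].

INTERFACE

Orientations are given as a unit quaternion [w, x, y, z].
In Python, from station import env gives the robot as it stands. The module is installed in compiled form; this text tells all that it offers.
- The arm moves only by the tool carry_out, never from a script. Its argument "motion" is a list of rows, each an object of numbers: "dx", "dy", "dz": the shift along the world's x, y, z in mm; "rx", "ry", "rz": the turn, a rotation vector about the world's x, y, z in rad. In form: [{"dx": .., "dy": .., "dz": .., "rx": .., "ry": .., "rz": ..}, ...]. A call has 1 to 12 rows; each row shifts and turns the commanded pose from where the row before left it; what a row does not reach is not made up. A row lasts 1/12 s, in which the tool goes at most 41.7 mm and 7.16 degrees, less where a joint would pass 70% of its speed; a pose out of reach is approached as far as the arm can. A call with a gripper value outside its range is refused whole. "claw" is the opening, from -1 (shut) to 1 (fully open), set as the call begins (left out, the last holds). The fingers move at their own pace and stop on an object; "grip_force" is the grip in N (left out, the last holds). Time passes only in rows, so rows that do not move let the fingers close. It gives the time, the measured TCP pose, the force and the opening at its end, in the units of the state.
- env.observe(): the state, without advancing time (a new reading comes with each control period).
- env.camera(name): name is "scene" or "top" or "wrist"; returns a dict with "color" (400x640x3 uint8, blue, green, red), "fov_y" (degrees; the focal length in pixels is half the picture's height over the tangent of half this angle, whatever the lens; pixels are square), "cx", "cy" (the principal point, pixels), "R" (3x3) and "t" (3): a world point X has camera coordinates R X + t. Camera axes: x right, y down, z forward; pixel columns grow to the right and rows downward; lengths in m; the calibration is good to about 2 mm. A picture is of the moment at which its call begins. There is no depth.
- env.job_done(): hands the job in, once; it reports no verdict.
Trained networks look in the newest picture that a camera, given by its name, has taken for a name from the list of things; names that differ only in an ending like _2 or _b are one class to them, and where a whole thing is asked for, a point or a joint stands for the part that bears it (a point fixed in the world has none). Each returns a list of dicts, best first, with "conf" (0 to 1); they miss things now and then, are a little off and sometimes report something else, mostly with a low value. They report only what shows in the picture. A call takes as long as a camera call. They do not tell look-alikes from the thing itself.
- env.spot_in(name, camera): "centre" ([x, y, z] in m, in world coordinates, good to about 4 mm: the middle of the surface that is visible of it).
The state is a dict: "time_s": time; "qpos": joint angles; "dq": joint speeds; "joint_efforts": joint torques, N m; "tcp_pos": TCP position; "tcp_rot": TCP orientation; "force": force on the tool from outside, world axes, zero at the start; "wrist_torque": the same for the moment, N m; "finger_gap": finger opening in m.
Only numpy, scipy, OpenCV 4.12 (cv2) and the standard library are available. Lean on these libraries where they do the work, as an engineer would, in place of code of your own. Each camera call takes 0.05 s, during which the arm holds its last target.

## Working session

There is one attempt and no reset: what is moved stays moved. The work goes in short steps, Python scripts to look and compute and a tool call to move; the robot and the scene stay as the last step left them, time stands still between calls to the robot, and variables do not carry over. Pictures are saved under pics/ and viewed, and the job is handed in when it is done.

Besides the shell and the picture viewer there is one more tool, called in YAML: its name, and indented under it one key for each argument. carry_out: Moves the arm, as the interface text tells. Its arguments: {"type":"object","properties":{"motion":{"type":"array"},"claw":{"type":"number"},"grip_force":{"type":"number"}},"required":["motion"]}

```bash
ls; mkdir -p pics
cat > h.py <<'E'
import numpy as np, cv2
from station import env
def save(name,fn,crop=None,scale=1):
    c=env.camera(name); im=c["color"]
    if crop: im=im[crop[1]:crop[3],crop[0]:crop[2]]
    if scale!=1: im=cv2.resize(im,None,fx=scale,fy=scale,interpolation=cv2.INTER_CUBIC)
    cv2.imwrite("pics/"+fn,im); return c
def K(c):
    f=200/np.tan(np.radians(c["fov_y"])/2); return f
def proj(c,X):
    p=np.asarray(c["R"])@np.asarray(X)+c["t"]; f=K(c); return np.array([c["cx"]+f*p[0]/p[2],c["cy"]+f*p[1]/p[2]])
def ray(c,u,v):
    f=K(c); R=np.asarray(c["R"]); d=R.T@np.array([(u-c["cx"])/f,(v-c["cy"])/f,1]); o=-R.T@np.asarray(c["t"]); return o,d
def onz(c,u,v,z):
    o,d=ray(c,u,v); return o+d*(z-o[2])/d[2]
E
python3 - <<'E'
from h import *
np.set_printoptions(precision=4,suppress=True)
s=env.observe(); print({k:np.round(v,3) for k,v in s.items()})
for n in ["scene","top","wrist"]:
    c=save(n,n+"0.png"); print(n,c["fov_y"],c["cx"],c["cy"],-np.array(c["R"]).T@c["t"]); print(np.array(c["R"]))
    for t in ["tin","tin_lid","cap_centre","spreader_grip","lens","cooker","mug","jar"]:
        for d in env.spot_in(t,n)[:3]: print(t,np.round(d["centre"],3),round(d["conf"],2),proj(c,d["centre"]).round())
E
```

```text
pics
{'time_s': np.float64(0.0), 'qpos': array([ 1.242,  0.213, -0.035,  1.324, -0.   ,  1.571]), 'dq': array([-0.001, -0.   , -0.   , -0.001, -0.   , -0.001]), 'joint_efforts': array([  0.005, -68.615,  48.712,   0.017,   0.   ,  -0.   ]), 'tcp_pos': array([0.161, 0.473, 0.231]), 'tcp_rot': array([-0.   ,  0.164,  0.987, -0.001]), 'force': array([ 0.527, -0.394,  0.449]), 'wrist_torque': array([ 0.017, -0.001, -0.038]), 'finger_gap': np.float64(0.085)}
scene 49.40365853174828 324.956610382927 200.01272930368364 [ 1.1513 -1.0111  0.8914]
[[ 0.8388  0.5443 -0.0105]
 [ 0.298  -0.4752 -0.8279]
 [-0.4556  0.6913 -0.5608]]
tin [0.531 0.163 0.058] 0.95 [360. 185.]
tin_lid [0.516 0.181 0.058] 0.84 [359. 182.]
cap_centre [0.53  0.163 0.058] 0.3 [360. 185.]
spreader_grip [ 0.48  -0.133  0.012] 0.75 [301. 234.]
spreader_grip [ 0.318 -0.211  0.013] 0.71 [247. 230.]
spreader_grip [ 0.526 -0.319  0.015] 0.66 [277. 273.]
lens [ 0.699 -0.282  0.119] 0.95 [335. 260.]
lens [ 0.388 -0.548  0.057] 0.22 [180. 293.]
cooker [0.412 0.423 0.135] 0.89 [367. 132.]
mug [ 0.698 -0.282  0.119] 0.75 [334. 260.]
m
[... 227 characters left out ...]
[ 0.1203  0.0278 -0.9924]]
tin [0.513 0.188 0.059] 0.8 [264. 200.]
tin_lid [0.511 0.191 0.061] 0.97 [263. 200.]
spreader_grip [ 0.313 -0.195  0.016] 0.78 [390. 268.]
spreader_grip [ 0.474 -0.106  0.014] 0.67 [361. 215.]
spreader_grip [ 0.648 -0.105  0.018] 0.64 [361. 159.]
lens [ 0.686 -0.262  0.131] 0.7 [419. 138.]
cooker [0.373 0.473 0.171] 0.69 [149. 246.]
mug [ 0.376 -0.55   0.047] 0.61 [513. 249.]
jar [ 0.522 -0.493  0.103] 0.58 [500. 197.]
jar [0.512 0.19  0.06 ] 0.28 [263. 200.]
wrist 67.48664253424278 316.93096670653034 195.7758433813687 [0.0827 0.5001 0.3737]
[[ 0.3235  0.9462  0.0002]
 [ 0.896  -0.3064  0.3213]
 [ 0.3041 -0.1037 -0.947 ]]
cooker [0.271 0.494 0.139] 0.88 [376. 298.]
```

View pictures.

View pics/scene0.png

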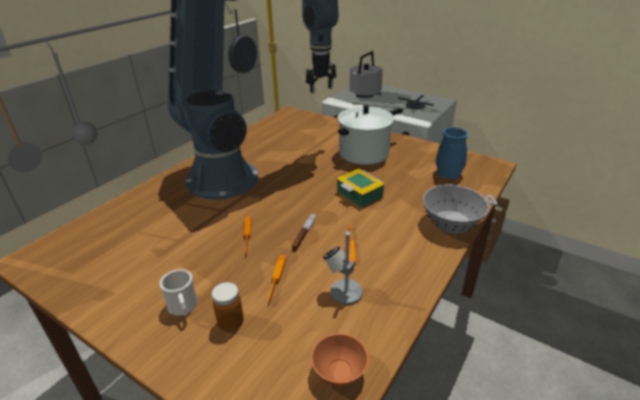

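View pics/top0.png

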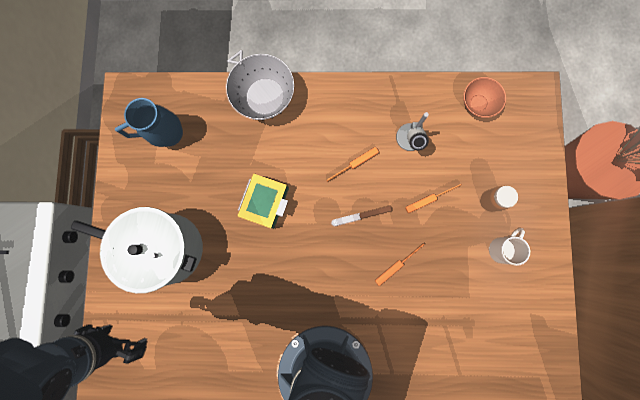

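View pics/wrist0.png

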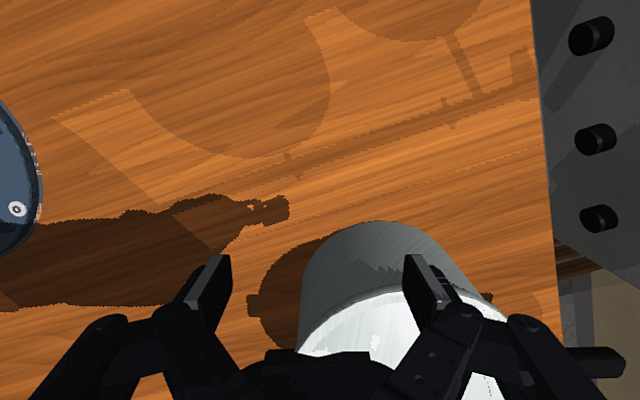

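Run:
```python
from h import *
c=save("top","topc.png",(220,120,480,290),3)
c=save("scene","scc.png",(220,150,420,310),4)
```

```text
(no output)
```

View pics/topc.png

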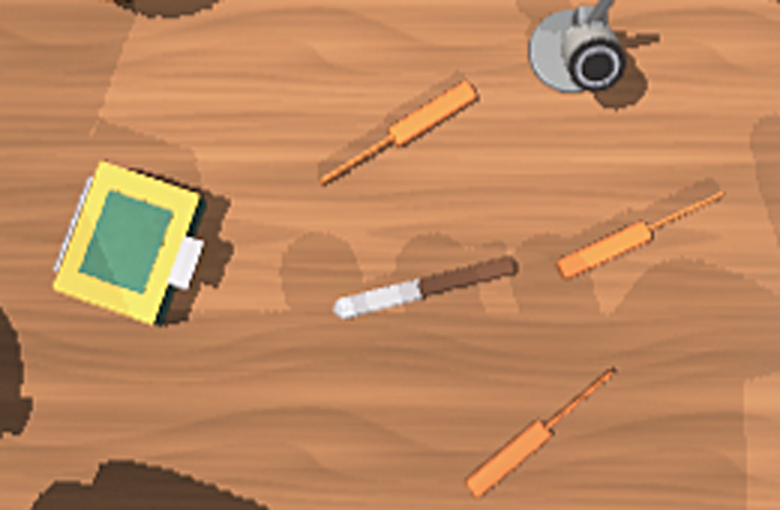

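View pics/scc.png

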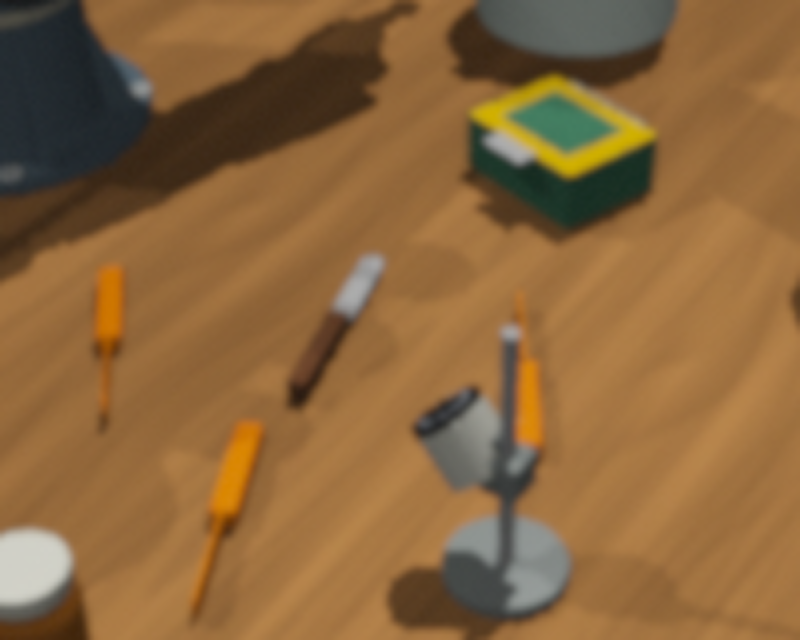

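Run:
```python
from h import *
np.set_printoptions(precision=4,suppress=True)
c=env.camera("top"); s=env.camera("scene")
P=lambda u,v:(220+u/3,120+v/3)
cr=np.array([onz(c,*P(*p),0.059) for p in [(103,162),(203,198),(155,325),(53,288)]])
print("lid corners",cr, cr.mean(0)); print([np.linalg.norm(cr[i]-cr[(i+1)%4]) for i in range(4)])
# yellow mask in both
for nm,cc in (("top",c),("scene",s)):
    h=cv2.cvtColor(cc["color"],cv2.COLOR_BGR2HSV); m=cv2.inRange(h,(22,110,90),(36,255,255))
    n,l,st,ce=cv2.connectedComponentsWithStats(m); i=1+np.argmax(st[1:,4]); print(nm,st[i],ce[i])
    pts=cv2.findContours((l==i).astype(np.uint8),cv2.RETR_EXTERNAL,cv2.CHAIN_APPROX_NONE)[0][0]
    q=cv2.approxPolyDP(cv2.convexHull(pts),4,True)[:,0]
    for p in q: print(p,onz(cc,*p,0.059))
    q=[onz(cc,*p,0.059) for p in q]
e=onz(c,*P(517,266),0.015); j=onz(c,*P(421,290),0.014); t=onz(c,*P(335,311),0.0125)
print("spreader",e,j,t,np.linalg.norm(e-t),np.linalg.norm(e-j))
S=lambda u,v:(220+u/4,150+v/4)
for u,v in [(295,398),(375,258)]: print(onz(s,*S(u,v),0.011))
def tri(p,q):
    o1,d1=ray(c,*p);o2,d2=ray(s,*q); A=np.stack([d1,-d2],1); k=np.linalg.lstsq(A,o2-o1,rcond=None)[0]; a=o1+k[0]*d1;b=o2+k[1]*d2; return (a+b)/2,np.linalg.norm(a-b)
print("lens",tri(P(598,65),S(448,411)))
print("pole top",tri(P(604,2),S(510,330)))
```

```text
lid corners [[0.592  0.2195 0.059 ]
 [0.5559 0.1172 0.059 ]
 [0.4281 0.1619 0.059 ]
 [0.4639 0.2652 0.059 ]] [0.51   0.1909 0.059 ]
[np.float64(0.10846305600457538), np.float64(0.1353873778249506), np.float64(0.10933744785705028), np.float64(0.13600672747195183)]
top [238 174  49  54 904] [261.8119 200.427 ]
[253 174] [0.5919 0.2235 0.059 ]
[286 186] [0.5559 0.1222 0.059 ]
[271 227] [0.4321 0.164  0.059 ]
[238 215] [0.4669 0.2643 0.059 ]
scene [338 169  46  26 441] [360.5465 181.5397]
[338 177] [0.4333 0.1681 0.059 ]
[360 169] [0.4735 0.2627 0.059 ]
[383 184] [0.5962 0.2123 0.059 ]
[361 194] [0.561 0.113 0.059]
spreader [ 0.4945 -0.2031  0.015 ] [ 0.4688 -0.1045  0.014 ] [ 0.4464 -0.0162  0.0125] 0.19299566898906825 0.10181231315514391
[ 0.5028 -0.2062  0.011 ]
[ 0.4517 -0.0209  0.011 ]
lens (array([ 0.6781, -0.2644,  0.1219]), np.float64(0.002450561741392755))
pole top (array([ 0.7155, -0.2522,  0.1981]), np.float64(0.005739776097587682))
```

carry_out:
  motion:
    - {"dx": 8,"dy": -20,"dz": 0,"rz": -0.04}
    - {"dx": 16,"dy": -32,"dz": 0,"rz": -0.05}
    - {"dx": 16,"dy": -32,"dz": 0,"rz": -0.05}
    - {"dx": 16,"dy": -32,"dz": 0,"rz": -0.05}
    - {"dx": 16,"dy": -32,"dz": 0,"rz": -0.05}
    - {"dx": 16,"dy": -32,"dz": 0,"rz": -0.05}
    - {"dx": 16,"dy": -32,"dz": 0,"rz": -0.05}
    - {"dx": 16,"dy": -32,"dz": 0,"rz": -0.05}
    - {"dx": 16,"dy": -32,"dz": 0,"rz": -0.05}
    - {"dx": 16,"dy": -32,"dz": 0,"rz": -0.05}
    - {"dx": 16,"dy": -32,"dz": 0,"rz": -0.05}
    - {"dx": 16,"dy": -32,"dz": 0,"rz": -0.05}
  claw: 1

```text
validation failed for argument at $.mo...
```

carry_out:
  motion:
    - {"dx": 16,"dy": -32,"dz": -10,"rz": -0.05}
    - {"dx": 16,"dy": -32,"dz": -10,"rz": -0.05}
    - {"dx": 16,"dy": -32,"dz": -10,"rz": -0.05}
    - {"dx": 16,"dy": -32,"dz": -10,"rz": -0.05}
    - {"dx": 16,"dy": -32,"dz": -10,"rz": -0.05}
    - {"dx": 16,"dy": -32,"dz": -10,"rz": -0.05}
    - {"dx": 16,"dy": -32,"dz": -10,"rz": -0.05}
    - {"dx": 14,"dy": -20,"dz": -10,"rz": -0.05}
    - {}
    - {}

```text
validation failed for argument at $.mo...
```

```bash
cat >> h.py <<'E'
def st():
    from scipy.spatial.transform import Rotation as Ro
    s=env.observe(); q=s["tcp_rot"]; R=Ro.from_quat([q[1],q[2],q[3],q[0]]).as_matrix()
    print("t",round(float(s["time_s"]),2),"tcp",np.round(s["tcp_pos"],4),"jawyaw",np.degrees(np.arctan2(R[1,1],R[0,1])).round(2),"z",R[:,2].round(3),"q",np.round(s["qpos"],3),"F",np.round(s["force"],2),"gap",round(float(s["finger_gap"]),4))
    return s,R
E
python3 - <<'E'
from h import *
st(); c=save("wrist","w1.png"); c2=save("top","t1.png")
for n in("wrist","top"):
    for d in env.spot_in("spreader_grip",n): print(np.round(d["centre"],3),d["conf"])
for p in [(0.481,-0.152,0.022),(0.447,-0.017,.0125),(0.494,-0.2,.022)]: print(proj(c,p))
E
```

```text
t 1.55 tcp [0.1615 0.4732 0.2313] jawyaw 71.16 z [-0.  0. -1.] q [ 1.242  0.213 -0.034  1.324  0.     1.571] F [ 1.06  0.53 -0.17] gap 0.0855
[ 0.647 -0.106  0.019] 0.78
[ 0.476 -0.104  0.014] 0.75
[ 0.518 -0.298  0.019] 0.71
[ 0.312 -0.196  0.017] 0.65
[ 36.79102268 450.33335033]
[ 97.31448096 413.78174905]
[ 18.25664534 460.91602133]
```

View pics/w1.png

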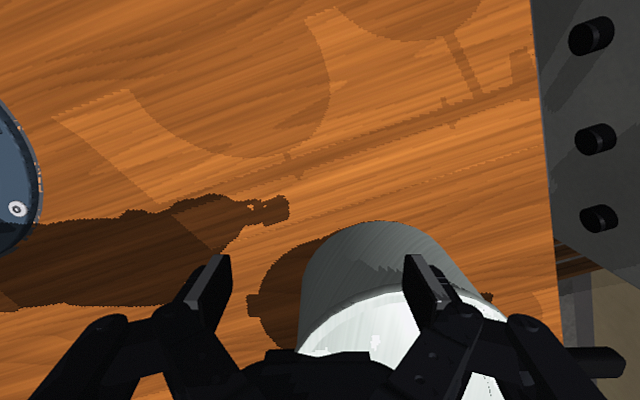

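The picture is unchanged because the call was refused. I'll give all six fields in every row.

carry_out:
  motion:
    - {"dx": 8,"dy": -20,"dz": 0,"rx": 0,"ry": 0,"rz": -0.04}
    - {"dx": 16,"dy": -32,"dz": 0,"rx": 0,"ry": 0,"rz": -0.05}
    - {"dx": 16,"dy": -32,"dz": 0,"rx": 0,"ry": 0,"rz": -0.05}
    - {"dx": 16,"dy": -32,"dz": 0,"rx": 0,"ry": 0,"rz": -0.05}
    - {"dx": 16,"dy": -32,"dz": 0,"rx": 0,"ry": 0,"rz": -0.05}
    - {"dx": 16,"dy": -32,"dz": 0,"rx": 0,"ry": 0,"rz": -0.05}
    - {"dx": 16,"dy": -32,"dz": 0,"rx": 0,"ry": 0,"rz": -0.05}
    - {"dx": 16,"dy": -32,"dz": 0,"rx": 0,"ry": 0,"rz": -0.05}
    - {"dx": 16,"dy": -32,"dz": 0,"rx": 0,"ry": 0,"rz": -0.05}
    - {"dx": 16,"dy": -32,"dz": 0,"rx": 0,"ry": 0,"rz": -0.05}
    - {"dx": 16,"dy": -32,"dz": 0,"rx": 0,"ry": 0,"rz": -0.05}
    - {"dx": 16,"dy": -32,"dz": 0,"rx": 0,"ry": 0,"rz": -0.05}
  claw: 1

```text
time_s: 2.75
tcp_pos: [0.3458, 0.0995, 0.2316]
tcp_rot: [0.0, 0.444, 0.896, 0.0]
force: [0.9, 0.1, -0.1]
finger_gap: 0.0854
```

carry_out:
  motion:
    - {"dx": 17,"dy": -32,"dz": -10,"rx": 0,"ry": 0,"rz": -0.05}
    - {"dx": 17,"dy": -32,"dz": -10,"rx": 0,"ry": 0,"rz": -0.05}
    - {"dx": 17,"dy": -32,"dz": -10,"rx": 0,"ry": 0,"rz": -0.05}
    - {"dx": 17,"dy": -32,"dz": -10,"rx": 0,"ry": 0,"rz": -0.05}
    - {"dx": 17,"dy": -32,"dz": -10,"rx": 0,"ry": 0,"rz": -0.05}
    - {"dx": 17,"dy": -32,"dz": -10,"rx": 0,"ry": 0,"rz": -0.05}
    - {"dx": 17,"dy": -32,"dz": -10,"rx": 0,"ry": 0,"rz": -0.05}
    - {"dx": 12,"dy": -20,"dz": -8,"rx": 0,"ry": 0,"rz": -0.04}
    - {"dx": 4,"dy": -8,"dz": -2,"rx": 0,"ry": 0,"rz": -0.01}
    - {"dx": 0,"dy": 0,"dz": 0,"rx": 0,"ry": 0,"rz": 0}

```text
time_s: 3.58
tcp_pos: [0.4806, -0.1523, 0.1504]
tcp_rot: [-0.001, 0.614, 0.79, -0.0]
force: [-1.5, 1.2, 0.1]
finger_gap: 0.0854
```

Run:
```python
from h import *
st(); c=save("wrist","w2.png")
for p in [(0.481,-0.152,0.022),(0.447,-0.017,.0125),(0.494,-0.2,.022)]: print(proj(c,p))
```

```text
t 3.58 tcp [ 0.4806 -0.1523  0.1504] jawyaw 14.31 z [-0.001  0.    -1.   ] q [-0.307  0.252 -0.191  1.129 -0.     1.014] F [-1.53  1.2   0.14] gap 0.0854
[317.96694969 186.87214191]
[318.52834393  22.31426426]
[318.67881344 234.51090792]
```

View pics/w2.png

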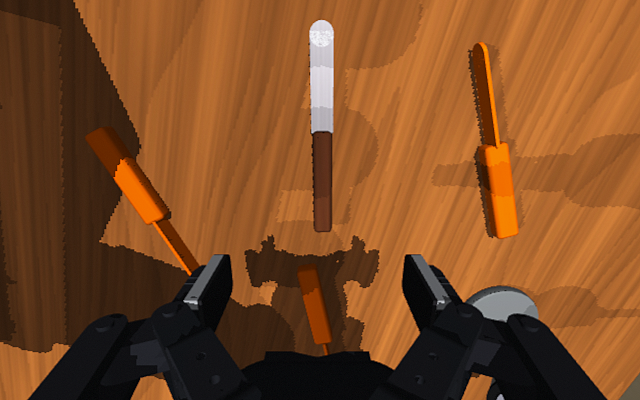

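Run:
```python
from h import *
np.set_printoptions(precision=4,suppress=True)
c=env.camera("wrist")
t=onz(c,321,20,.0125); j=onz(c,321.5,132,.022); e=onz(c,322.5,231,.022)
print(t,j,e,np.linalg.norm(t-j),np.linalg.norm(j-e))
d=(t-e)[:2]; print(np.degrees(np.arctan2(d[1],d[0]))); d/=np.linalg.norm(d); print("grip",t[:2]-.14*d, e[:2]+.05*d)
```

```text
[ 0.448  -0.0136  0.0125] [ 0.471  -0.1006  0.022 ] [ 0.4965 -0.1944  0.022 ] 0.09051356638841024 0.0971653085164558
105.04037892673823
grip [ 0.4843 -0.1488] [ 0.4836 -0.1461]
```

carry_out:
  motion:
    - {"dx": 3,"dy": 3,"dz": -20,"rx": 0,"ry": 0,"rz": 0.012}
    - {"dx": 0,"dy": 0,"dz": -30,"rx": 0,"ry": 0,"rz": 0}
    - {"dx": 0,"dy": 0,"dz": -30,"rx": 0,"ry": 0,"rz": 0}
    - {"dx": 0,"dy": 0,"dz": -30,"rx": 0,"ry": 0,"rz": 0}
    - {"dx": 0,"dy": 0,"dz": -20,"rx": 0,"ry": 0,"rz": 0}
    - {"dx": 0,"dy": 0,"dz": -10,"rx": 0,"ry": 0,"rz": 0}
    - {"dx": 0,"dy": 0,"dz": -6,"rx": 0,"ry": 0,"rz": 0}
    - {"dx": 0,"dy": 0,"dz": 0,"rx": 0,"ry": 0,"rz": 0}

```text
time_s: 4.35
tcp_pos: [0.4833, -0.1472, 0.0054]
tcp_rot: [-0.0, 0.607, 0.794, -0.0]
force: [-0.3, 0.1, -0.4]
finger_gap: 0.0853
```

carry_out:
  motion:
    - {"dx": 0,"dy": 0,"dz": 0,"rx": 0,"ry": 0,"rz": 0}
    - {"dx": 0,"dy": 0,"dz": 0,"rx": 0,"ry": 0,"rz": 0}
    - {"dx": 0,"dy": 0,"dz": 0,"rx": 0,"ry": 0,"rz": 0}
    - {"dx": 0,"dy": 0,"dz": 0,"rx": 0,"ry": 0,"rz": 0}
    - {"dx": 0,"dy": 0,"dz": 0,"rx": 0,"ry": 0,"rz": 0}
    - {"dx": 0,"dy": 0,"dz": 0,"rx": 0,"ry": 0,"rz": 0}
    - {"dx": 0,"dy": 0,"dz": 0,"rx": 0,"ry": 0,"rz": 0}
    - {"dx": 0,"dy": 0,"dz": 0,"rx": 0,"ry": 0,"rz": 0}
    - {"dx": 0,"dy": 0,"dz": 0,"rx": 0,"ry": 0,"rz": 0}
    - {"dx": 0,"dy": 0,"dz": 0,"rx": 0,"ry": 0,"rz": 0}
  claw: -1
  grip_force: 80

```text
time_s: 5.18
tcp_pos: [0.4839, -0.1479, 0.006]
tcp_rot: [0.0, 0.608, 0.794, 0.0]
force: [-1.8, 0.8, 9.4]
finger_gap: 0.0159
```

carry_out:
  motion:
    - {"dx": 0,"dy": 0,"dz": 10,"rx": 0,"ry": 0,"rz": 0}
    - {"dx": 0,"dy": 0,"dz": 20,"rx": 0,"ry": 0,"rz": 0}
    - {"dx": 0,"dy": 0,"dz": 25,"rx": 0,"ry": 0,"rz": 0}
    - {"dx": 0,"dy": 0,"dz": 15,"rx": 0,"ry": 0,"rz": 0}
    - {"dx": 0,"dy": 0,"dz": 0,"rx": 0,"ry": 0,"rz": 0}

```text
time_s: 5.6
tcp_pos: [0.4852, -0.1484, 0.0789]
tcp_rot: [0.002, 0.608, 0.794, 0.001]
force: [1.3, -0.9, -0.0]
finger_gap: 0.0161
```

Run:
```python
from h import *
st(); c=save("wrist","w3.png"); c=save("scene","s3.png",(220,130,420,290),4)
```

```text
t 5.6 tcp [ 0.4852 -0.1484  0.0789] jawyaw 15.12 z [ 0.005 -0.001 -1.   ] q [-0.297  0.305 -0.31   0.95  -0.     1.01 ] F [ 1.35 -0.93 -0.02] gap 0.0161
```

View pics/w3.png

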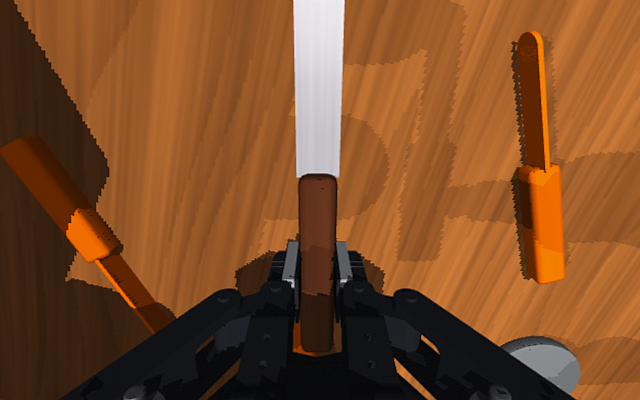

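View pics/s3.png

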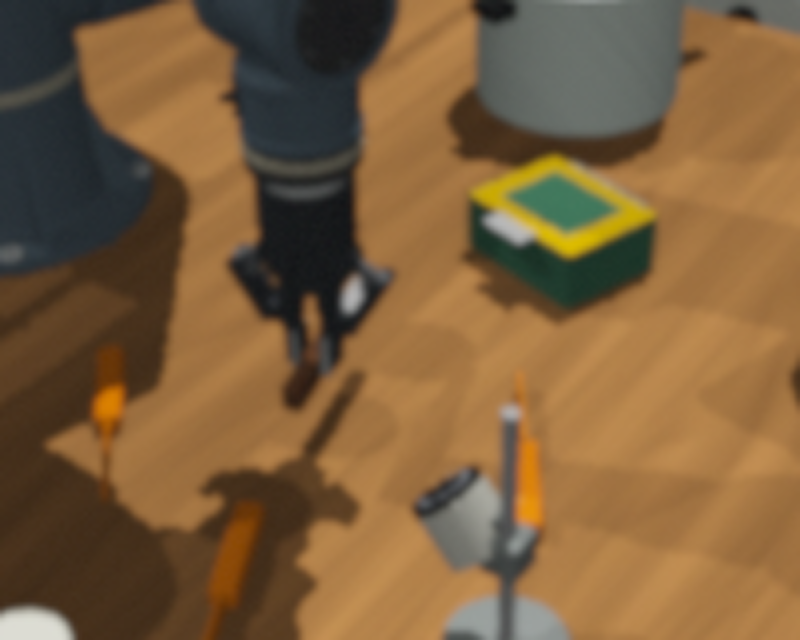

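Run:
```python
from h import *
np.set_printoptions(precision=4,suppress=True)
c=env.camera("wrist"); im=c["color"]; s,R=st()
hsv=cv2.cvtColor(im,cv2.COLOR_BGR2HSV)
for v in (3,20,40,60,80,100,120,140,160,170):
    m=np.where((hsv[v,250:390,1]<60)&(hsv[v,250:390,2]>150))[0]+250
    a,b=m.min()-.5,m.max()+.5
    # find depth so that the width =20mm
    f=K(c); h=f*0.02/(b-a)
    u=(a+b)/2; p=np.array([(u-c["cx"])/f*h,(v-c["cy"])/f*h,h]); X=np.array(c["R"]).T@(p-c["t"])
    print(v,a,b,X, R.T@(X-s["tcp_pos"]))
```

```text
t 5.75 tcp [ 0.4832 -0.1478  0.075 ] jawyaw 15.12 z [-0.  0. -1.] q [-0.297  0.309 -0.316  0.946 -0.     1.01 ] F [-0.18 -0.09 -2.  ] gap 0.0163
3 292.5 344.5 [ 0.4537 -0.0356  0.0852] [ 0.1159  0.0008 -0.0102]
20 293.5 343.5 [ 0.4551 -0.0406  0.0821] [ 0.1108  0.0008 -0.0071]
40 293.5 342.5 [ 0.4568 -0.0475  0.082 ] [ 0.1037  0.0006 -0.0069]
60 293.5 342.5 [ 0.4588 -0.055   0.0846] [ 0.0959  0.0006 -0.0095]
80 294.5 341.5 [ 0.4607 -0.0622  0.0816] [ 0.0884  0.0006 -0.0066]
100 294.5 341.5 [ 0.4628 -0.07    0.0844] [ 0.0804  0.0006 -0.0093]
120 295.5 340.5 [ 0.4651 -0.0782  0.0813] [ 0.0719  0.0006 -0.0062]
140 295.5 339.5 [ 0.4672 -0.0868  0.0811] [ 0.063   0.0004 -0.0061]
160 295.5 339.5 [ 0.4694 -0.0951  0.084 ] [ 0.0544  0.0004 -0.009 ]
170 295.5 339.5 [ 0.4705 -0.0993  0.0855] [ 0.0501  0.0004 -0.0105]
```

carry_out:
  motion:
    - {"dx": -5,"dy": 11.6,"dz": 0,"rx": 0,"ry": 0,"rz": -0.06}
    - {"dx": -5,"dy": 11.6,"dz": 0,"rx": 0,"ry": 0,"rz": -0.06}
    - {"dx": -5,"dy": 11.6,"dz": 0,"rx": 0,"ry": 0,"rz": -0.06}
    - {"dx": -5,"dy": 11.6,"dz": 0,"rx": 0,"ry": 0,"rz": -0.06}
    - {"dx": -5,"dy": 11.6,"dz": 0,"rx": 0,"ry": 0,"rz": -0.06}
    - {"dx": -5,"dy": 11.6,"dz": -4,"rx": 0,"ry": 0,"rz": -0.06}
    - {"dx": -5,"dy": 11.6,"dz": -8,"rx": 0,"ry": 0,"rz": -0.06}
    - {"dx": -5,"dy": 11.6,"dz": -9,"rx": 0,"ry": 0,"rz": -0.06}
    - {"dx": -5,"dy": 11.6,"dz": -9,"rx": 0,"ry": 0,"rz": -0.06}
    - {"dx": -4,"dy": 11,"dz": -4,"rx": 0,"ry": 0,"rz": -0.062}
    - {"dx": 0,"dy": 0,"dz": 0,"rx": 0,"ry": 0,"rz": 0}
    - {"dx": 0,"dy": 0,"dz": 0,"rx": 0,"ry": 0,"rz": 0}

```text
time_s: 6.75
tcp_pos: [0.4337, -0.0322, 0.0406]
tcp_rot: [-0.0, 0.815, 0.579, -0.001]
force: [-0.1, -1.0, -0.7]
finger_gap: 0.0161
```

Run:
```python
from h import *
st(); c=save("wrist","w4.png"); c=save("top","t4.png",(200,120,400,270),4); c=save("scene","s4.png",(240,130,420,270),4)
```

```text
t 6.75 tcp [ 0.4337 -0.0322  0.0406] jawyaw -19.21 z [-0.002  0.    -1.   ] q [-0.074  0.217 -0.541  0.814 -0.     1.832] F [-0.07 -0.97 -0.66] gap 0.0161
```

View pics/w4.png

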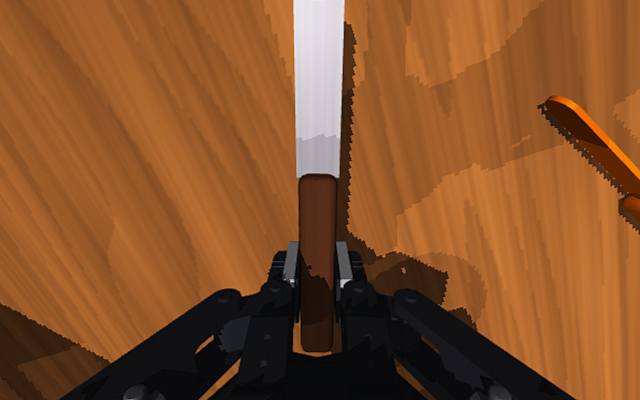

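View pics/t4.png

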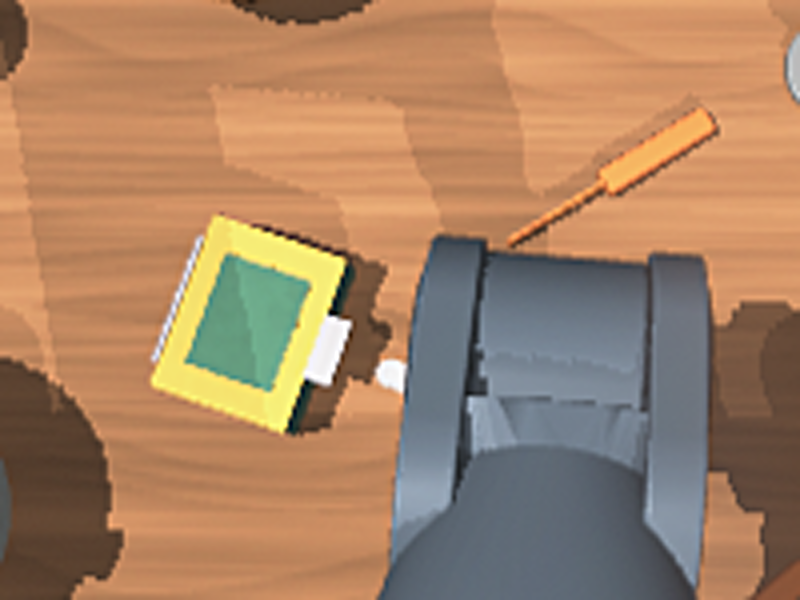

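View pics/s4.png

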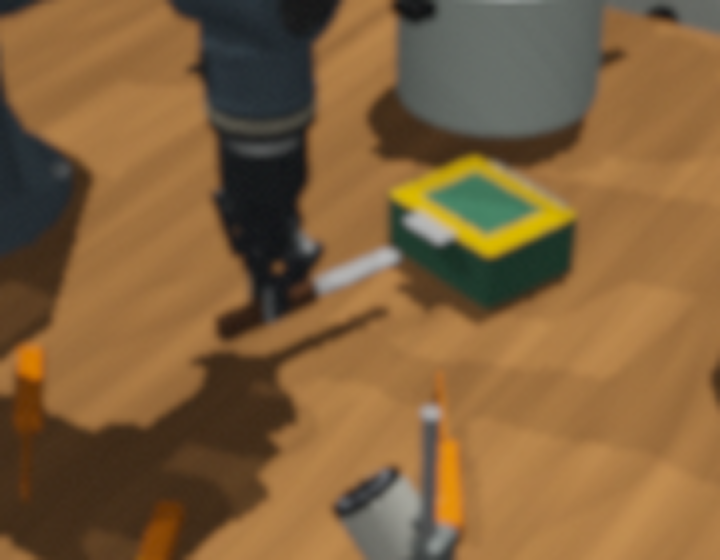

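Run:
```python
from h import *
np.set_printoptions(precision=4,suppress=True)
c=env.camera("top"); P=lambda u,v:(200+u/4,120+v/4)
t=onz(c,*P(374,374),.047); l=onz(c,*P(341,352),.059); u=np.array([np.cos(np.radians(70.7)),np.sin(np.radians(70.7))])
print(t,l,(l-t)[:2]@u,(l-t)[:2]@[-u[1],u[0]])
s,R=st(); print("tip pred",s["tcp_pos"]+0.14*R[:,0])
for p in [(213,216),(348,260),(290,434),(152,385)]: print(onz(c,*P(*p),.059))
print("model lip", np.array([.512,.19])-.074*u)
```

```text
[0.474 0.099 0.047] [0.4893 0.1228 0.059 ] 0.02749812297159589 -0.006576018736903614
t 6.95 tcp [ 0.4348 -0.0329  0.0414] jawyaw -19.33 z [ 0. -0. -1.] q [-0.075  0.217 -0.539  0.814 -0.     1.833] F [ 0.27  0.21 -0.65] gap 0.0162
tip pred [0.4812 0.0992 0.0414]
[0.5919 0.2228 0.059 ]
[0.559  0.1192 0.059 ]
[0.4277 0.1594 0.059 ]
[0.4631 0.2642 0.059 ]
model lip [0.4875 0.1202]
```

carry_out:
  motion:
    - {"dx": 3,"dy": 8.5,"dz": 0,"rx": 0,"ry": 0,"rz": 0}
    - {"dx": 3,"dy": 8.5,"dz": 0,"rx": 0,"ry": 0,"rz": 0}
    - {"dx": 3,"dy": 8.5,"dz": 0,"rx": 0,"ry": 0,"rz": 0}
    - {"dx": 3,"dy": 8.5,"dz": 0,"rx": 0,"ry": 0,"rz": 0}
    - {"dx": 0,"dy": 0,"dz": 0,"rx": 0,"ry": 0,"rz": 0}
    - {"dx": 0,"dy": 0,"dz": 0,"rx": 0,"ry": 0,"rz": 0}

```text
time_s: 7.45
tcp_pos: [0.4466, 0.0023, 0.0413]
tcp_rot: [0.0, 0.816, 0.579, -0.0]
force: [-0.6, -0.2, -1.1]
finger_gap: 0.016
```

Run:
```python
from h import *
st(); c=save("top","t5.png",(200,120,400,270),4); c=save("scene","s5.png",(240,130,420,270),4)
```

```text
t 7.45 tcp [0.4466 0.0023 0.0413] jawyaw -19.28 z [-0. -0. -1.] q [ 0.005  0.236 -0.514  0.821 -0.     1.912] F [-0.56 -0.17 -1.07] gap 0.016
```

View pics/t5.png

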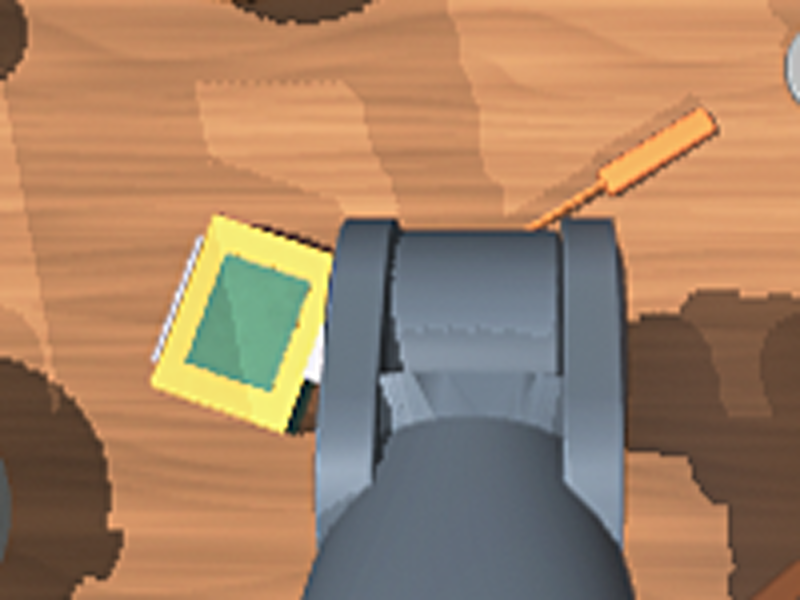

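View pics/s5.png

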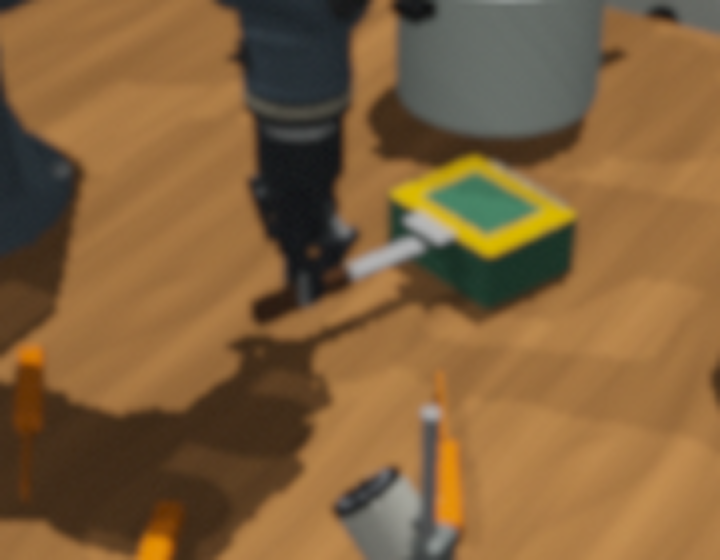

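carry_out:
  motion:
    - {"dx": 0,"dy": 0,"dz": 4,"rx": 0,"ry": 0,"rz": 0}
    - {"dx": 0,"dy": 0,"dz": 3,"rx": 0,"ry": 0,"rz": 0}
    - {"dx": 0.2,"dy": 0.6,"dz": 11.3,"rx": 0,"ry": 0,"rz": 0}
    - {"dx": 0.6,"dy": 1.6,"dz": 11.2,"rx": 0,"ry": 0,"rz": 0}
    - {"dx": 0.9,"dy": 2.6,"dz": 10.9,"rx": 0,"ry": 0,"rz": 0}
    - {"dx": 1.3,"dy": 3.7,"dz": 10.6,"rx": 0,"ry": 0,"rz": 0}
    - {"dx": 0,"dy": 0,"dz": 0,"rx": 0,"ry": 0,"rz": 0}
    - {"dx": 0,"dy": 0,"dz": 0,"rx": 0,"ry": 0,"rz": 0}

```text
time_s: 8.22
tcp_pos: [0.4499, 0.01, 0.0927]
tcp_rot: [0.0, 0.816, 0.578, 0.001]
force: [0.2, -1.3, -1.4]
finger_gap: 0.016
```

Run:
```python
from h import *
st(); c=save("scene","s6.png",(240,110,420,250),4); c=save("wrist","w6.png")
```

```text
t 8.22 tcp [0.4499 0.01   0.0927] jawyaw -19.37 z [ 0.001  0.    -1.   ] q [ 0.022  0.187 -0.429  0.953  0.     1.931] F [ 0.16 -1.28 -1.36] gap 0.016
```

View pics/s6.png

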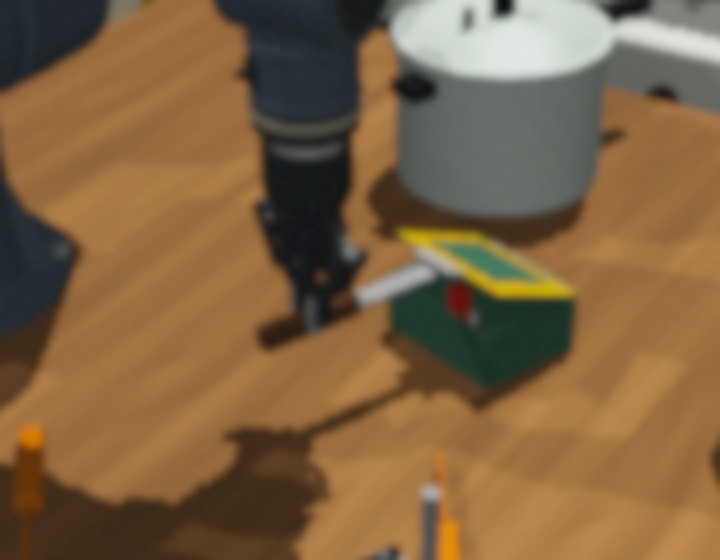

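View pics/w6.png

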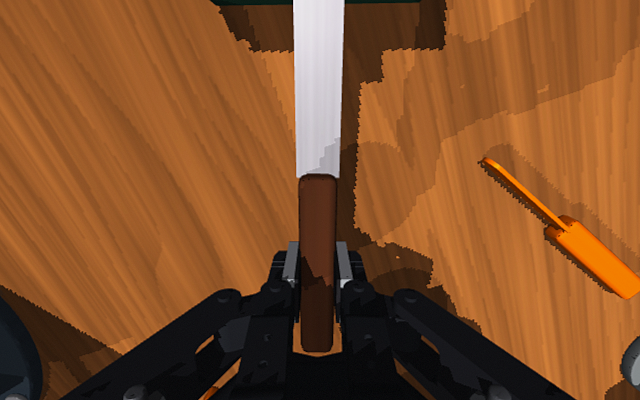

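carry_out:
  motion:
    - {"dx": 1.6,"dy": 4.6,"dz": 10.2,"rx": 0,"ry": 0,"rz": 0}
    - {"dx": 2.0,"dy": 5.6,"dz": 9.6,"rx": 0,"ry": 0,"rz": 0}
    - {"dx": 2.3,"dy": 6.4,"dz": 9.0,"rx": 0,"ry": 0,"rz": 0}
    - {"dx": 2.6,"dy": 7.3,"dz": 8.3,"rx": 0,"ry": 0,"rz": 0}
    - {"dx": 2.8,"dy": 8.0,"dz": 7.5,"rx": 0,"ry": 0,"rz": 0}
    - {"dx": 3.1,"dy": 8.7,"dz": 6.6,"rx": 0,"ry": 0,"rz": 0}
    - {"dx": 3.3,"dy": 9.2,"dz": 5.6,"rx": 0,"ry": 0,"rz": 0}
    - {"dx": 3.4,"dy": 9.7,"dz": 4.6,"rx": 0,"ry": 0,"rz": 0}
    - {"dx": 3.6,"dy": 10.1,"dz": 3.6,"rx": 0,"ry": 0,"rz": 0}
    - {"dx": 3.7,"dy": 10.4,"dz": 2.5,"rx": 0,"ry": 0,"rz": 0}
    - {"dx": 3.7,"dy": 10.6,"dz": 1.4,"rx": 0,"ry": 0,"rz": 0}
    - {"dx": 3.8,"dy": 10.7,"dz": 0.2,"rx": 0,"ry": 0,"rz": 0}

```text
time_s: 9.32
tcp_pos: [0.4858, 0.1126, 0.1615]
tcp_rot: [0.0, 0.816, 0.578, 0.0]
force: [-0.7, -0.4, -0.2]
finger_gap: 0.016
```

carry_out:
  motion:
    - {"dx": 3.8,"dy": 10.7,"dz": -0.9,"rx": 0,"ry": 0,"rz": 0}
    - {"dx": 3.7,"dy": 10.5,"dz": -2.0,"rx": 0,"ry": 0,"rz": 0}
    - {"dx": 2.0,"dy": 5.2,"dz": -1.4,"rx": 0,"ry": 0,"rz": 0}
    - {"dx": 0,"dy": 0,"dz": 0,"rx": 0,"ry": 0,"rz": 0}
    - {"dx": 0,"dy": 0,"dz": 0,"rx": 0,"ry": 0,"rz": 0}

```text
time_s: 9.73
tcp_pos: [0.4946, 0.1379, 0.1567]
tcp_rot: [-0.0, 0.816, 0.578, -0.0]
force: [0.2, -0.2, -0.4]
finger_gap: 0.0163
```

Run:
```python
from h import *
st(); c=save("scene","s7.png",(240,90,440,240),4); c=save("wrist","w7.png")
```

```text
t 9.73 tcp [0.4946 0.1379 0.1567] jawyaw -19.34 z [-0.001 -0.    -1.   ] q [ 0.272  0.267 -0.155  1.15  -0.     2.18 ] F [ 0.15 -0.21 -0.38] gap 0.0163
```

View pics/s7.png

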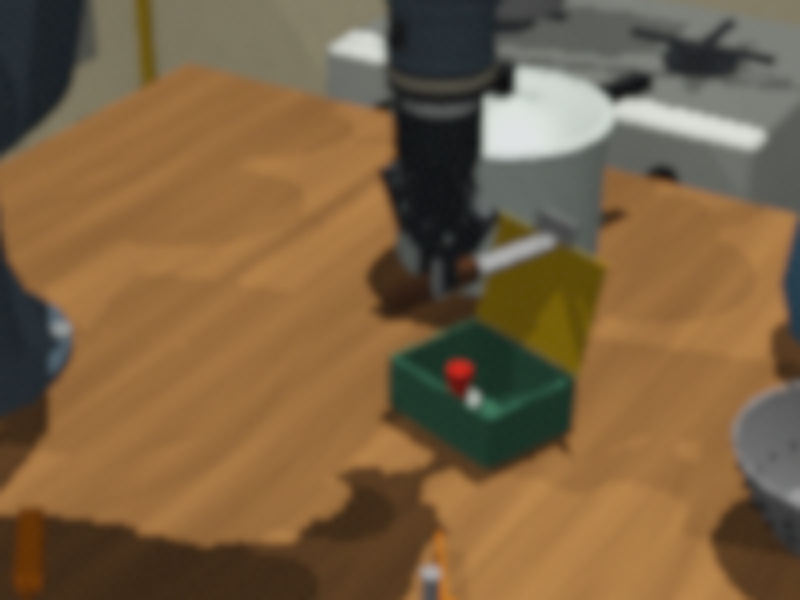

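View pics/w7.png

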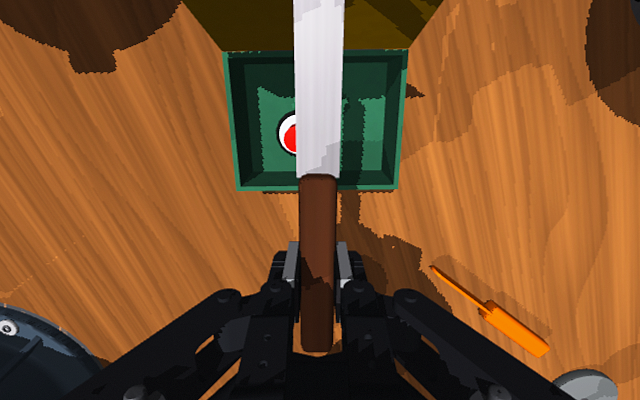

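carry_out:
  motion:
    - {"dx": -5,"dy": -14,"dz": 0,"rx": 0,"ry": 0,"rz": 0}
    - {"dx": -10,"dy": -28,"dz": 0,"rx": 0,"ry": 0,"rz": 0}
    - {"dx": -10,"dy": -28,"dz": 0,"rx": 0,"ry": 0,"rz": 0}
    - {"dx": -10,"dy": -28,"dz": 0,"rx": 0,"ry": 0,"rz": 0}
    - {"dx": -10,"dy": -28,"dz": 0,"rx": 0,"ry": 0,"rz": 0}
    - {"dx": -10,"dy": -28,"dz": -5,"rx": 0,"ry": 0,"rz": 0}
    - {"dx": -5,"dy": -28,"dz": -15,"rx": 0,"ry": 0,"rz": 0}
    - {"dx": -5,"dy": -26,"dz": -25,"rx": 0,"ry": 0,"rz": 0}
    - {"dx": 0,"dy": -22,"dz": -30,"rx": 0,"ry": 0,"rz": 0}
    - {"dx": 0,"dy": -12,"dz": -30,"rx": 0,"ry": 0,"rz": 0}
    - {"dx": 0,"dy": -6,"dz": -25,"rx": 0,"ry": 0,"rz": 0}
    - {"dx": 0,"dy": 0,"dz": 0,"rx": 0,"ry": 0,"rz": 0}

```text
time_s: 10.83
tcp_pos: [0.4264, -0.1112, 0.0236]
tcp_rot: [-0.002, 0.817, 0.577, -0.002]
force: [-2.1, 1.3, -1.7]
finger_gap: 0.0161
```

Run:
```python
from h import *
np.set_printoptions(precision=4,suppress=True)
st(); c=save("scene","s8.png",(240,90,440,240),4); c2=save("top","t8.png",(200,120,400,270),4)
for n in("top","scene"):
    for k in ("cap_centre","tin_lid"):
        for d in env.spot_in(k,n): print(n,k,np.array(d["centre"]),d["conf"])
```

```text
t 10.83 tcp [ 0.4264 -0.1112  0.0236] jawyaw -19.52 z [-0.006  0.001 -1.   ] q [-0.255  0.252 -0.546  0.778 -0.     1.656] F [-2.08  1.32 -1.68] gap 0.0161
top cap_centre [0.4927 0.187  0.017 ] 0.49
top tin_lid [0.5377 0.2602 0.1198] 0.85
scene tin_lid [0.5424 0.2538 0.1115] 0.72
```

View pics/s8.png

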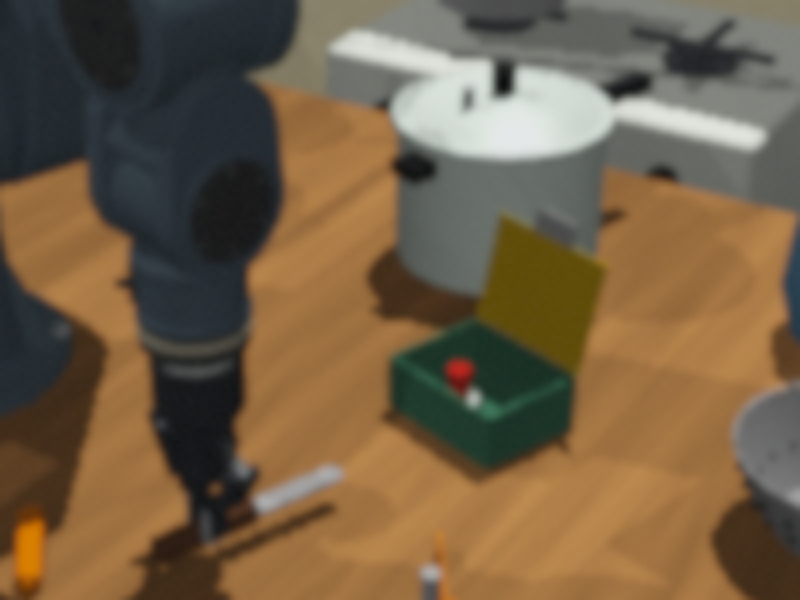

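View pics/t8.png

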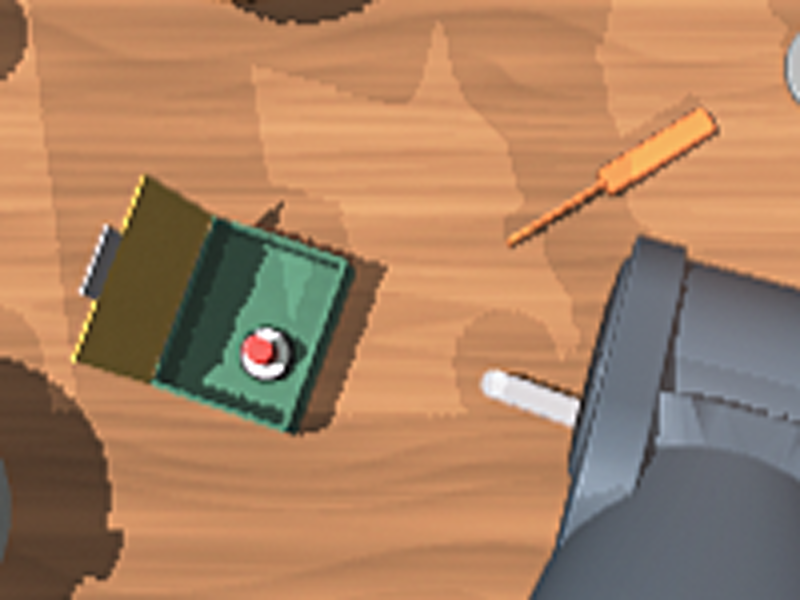

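carry_out:
  motion:
    - {"dx": 0,"dy": 0,"dz": -10,"rx": 0,"ry": 0,"rz": 0}
    - {"dx": 0,"dy": 0,"dz": -7,"rx": 0,"ry": 0,"rz": 0}
    - {"dx": 0,"dy": 0,"dz": -2,"rx": 0,"ry": 0,"rz": 0}
    - {"dx": 0,"dy": 0,"dz": 0,"rx": 0,"ry": 0,"rz": 0}
    - {"dx": 0,"dy": 0,"dz": 0,"rx": 0,"ry": 0,"rz": 0}

```text
time_s: 11.55
tcp_pos: [0.4299, -0.1101, 0.0084]
tcp_rot: [0.0, 0.816, 0.578, 0.0]
force: [-0.7, -0.6, -0.5]
finger_gap: 0.0158
```

carry_out:
  motion:
    - {"dx": 0,"dy": 0,"dz": -2,"rx": 0,"ry": 0,"rz": 0}
    - {"dx": 0,"dy": 0,"dz": -0.5,"rx": 0,"ry": 0,"rz": 0}
    - {"dx": 0,"dy": 0,"dz": 0,"rx": 0,"ry": 0,"rz": 0}

```text
time_s: 11.8
tcp_pos: [0.4302, -0.1103, 0.006]
tcp_rot: [0.0, 0.816, 0.578, 0.0]
force: [-1.0, 0.3, 4.7]
finger_gap: 0.0157
```

Contact (4.7 N up), so I release and rise.

carry_out:
  motion:
    - {"dx": 0,"dy": 0,"dz": 0,"rx": 0,"ry": 0,"rz": 0}
    - {"dx": 0,"dy": 0,"dz": 0,"rx": 0,"ry": 0,"rz": 0}
    - {"dx": 0,"dy": 0,"dz": 0,"rx": 0,"ry": 0,"rz": 0}
    - {"dx": 0,"dy": 0,"dz": 0,"rx": 0,"ry": 0,"rz": 0}
    - {"dx": 0,"dy": 0,"dz": 10,"rx": 0,"ry": 0,"rz": 0}
    - {"dx": 0,"dy": 0,"dz": 20,"rx": 0,"ry": 0,"rz": 0}
    - {"dx": 0,"dy": 0,"dz": 30,"rx": 0,"ry": 0,"rz": 0}
    - {"dx": 0,"dy": 0,"dz": 40,"rx": 0,"ry": 0,"rz": 0}
    - {"dx": 0,"dy": 0,"dz": 40,"rx": 0,"ry": 0,"rz": 0}
    - {"dx": 0,"dy": 0,"dz": 30,"rx": 0,"ry": 0,"rz": 0}
  claw: 0

```text
time_s: 12.63
tcp_pos: [0.43, -0.1103, 0.1787]
tcp_rot: [0.001, 0.816, 0.578, 0.001]
force: [1.0, 0.0, 0.5]
finger_gap: 0.0428
```

Run:
```python
from h import *
np.set_printoptions(precision=4,suppress=True)
st(); c=save("scene","s9.png"); c2=save("top","t9.png",(200,120,400,270),4);c3=save("wrist","w9.png")
im=c2["color"];h=cv2.cvtColor(im,cv2.COLOR_BGR2HSV)
def red(cc):
    h=cv2.cvtColor(cc["color"],cv2.COLOR_BGR2HSV); m=(cv2.inRange(h,(0,170,60),(6,255,255))|cv2.inRange(h,(174,150,60),(180,255,255)))
    n,l,s,ce=cv2.connectedComponentsWithStats(m); return [(s[i],ce[i]) for i in range(1,n) if s[i][4]>8]
for a,cc in(("top",c2),("scene",c)):
    for s,ce in red(cc): print(a,s,ce,onz(cc,*ce,.05 if a=="top" else .04))
# white collar ellipse in top
P=lambda u,v:(200+u/4,120+v/4)
print("collar",onz(c2,*P(267,353),.018)); print("knobtop",onz(c2,*P(260,349),.05))
```

```text
t 12.63 tcp [ 0.43   -0.1103  0.1787] jawyaw -19.37 z [ 0.002 -0.    -1.   ] q [-0.251  0.114 -0.287  1.168 -0.     1.658] F [1.02 0.03 0.51] gap 0.0428
scene [ 181   25   38   51 1457] [199.1421  50.0075] [-1.3551  1.1719  0.04  ]
scene [352 180   6   8  36] [354.4722 182.9167] [0.4907 0.1912 0.04  ]
collar [0.4919 0.186  0.018 ]
knobtop [0.4918 0.1855 0.05  ]
```

View pics/s9.png

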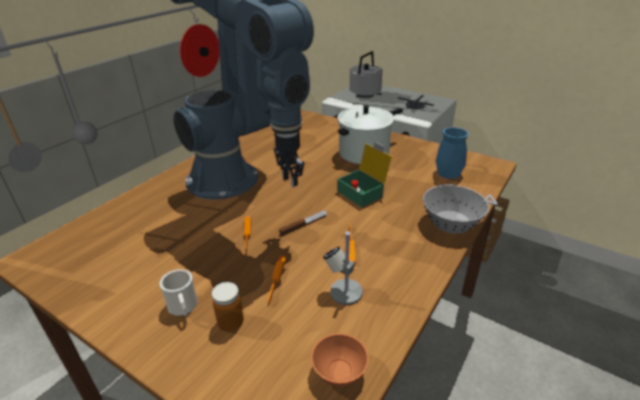

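View pics/w9.png

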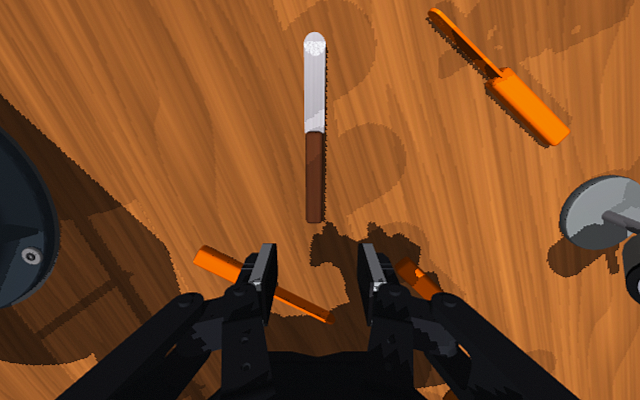

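carry_out:
  motion:
    - {"dx": 4,"dy": 18,"dz": 0,"rx": 0,"ry": 0,"rz": 0}
    - {"dx": 6,"dy": 30,"dz": 0,"rx": 0,"ry": 0,"rz": 0}
    - {"dx": 6,"dy": 30,"dz": 0,"rx": 0,"ry": 0,"rz": 0}
    - {"dx": 6,"dy": 30,"dz": 0,"rx": 0,"ry": 0,"rz": 0}
    - {"dx": 6,"dy": 30,"dz": 0,"rx": 0,"ry": 0,"rz": 0}
    - {"dx": 6,"dy": 30,"dz": 0,"rx": 0,"ry": 0,"rz": 0}
    - {"dx": 6,"dy": 30,"dz": 0,"rx": 0,"ry": 0,"rz": 0}
    - {"dx": 6,"dy": 30,"dz": -10,"rx": 0,"ry": 0,"rz": 0}
    - {"dx": 6,"dy": 30,"dz": -10,"rx": 0,"ry": 0,"rz": 0}
    - {"dx": 6,"dy": 25,"dz": -10,"rx": 0,"ry": 0,"rz": 0}
    - {"dx": 4,"dy": 14,"dz": 0,"rx": 0,"ry": 0,"rz": 0}
    - {"dx": 0,"dy": 0,"dz": 0,"rx": 0,"ry": 0,"rz": 0}

```text
time_s: 13.78
tcp_pos: [0.4914, 0.1888, 0.1441]
tcp_rot: [-0.0, 0.815, 0.579, -0.001]
force: [-0.6, -0.4, -0.9]
finger_gap: 0.0428
```

Run:
```python
from h import *
np.set_printoptions(precision=4,suppress=True)
s,R=st(); c=save("wrist","w10.png")
h=cv2.cvtColor(c["color"],cv2.COLOR_BGR2HSV); m=(cv2.inRange(h,(0,170,60),(6,255,255))|cv2.inRange(h,(174,150,60),(180,255,255)))
n,l,t,ce=cv2.connectedComponentsWithStats(m)
for i in range(1,n):
    if t[i][4]>50: print(t[i],ce[i],onz(c,*ce[i],.04))
print(proj(c,(.492,.187,.05)),proj(c,(.492,.187,.018)))
```

```text
t 13.78 tcp [0.4914 0.1888 0.1441] jawyaw -19.22 z [-0.002 -0.    -1.   ] q [ 0.367  0.301 -0.142  1.131  0.     2.273] F [-0.58 -0.4  -0.93] gap 0.0428
[308 177  26  33 662] [320.1118 193.8323] [0.4937 0.1889 0.04  ]
[319.0326 200.2353] [318.8807 188.7699]
```

View pics/w10.png

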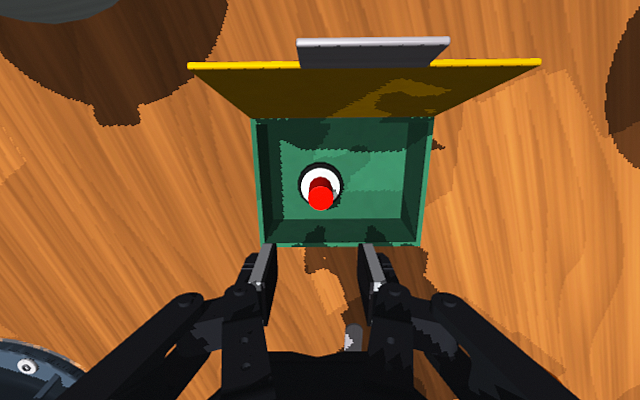

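carry_out:
  motion:
    - {"dx": 1,"dy": -0.5,"dz": -20,"rx": 0,"ry": 0,"rz": 0}
    - {"dx": 0,"dy": 0,"dz": -30,"rx": 0,"ry": 0,"rz": 0}
    - {"dx": 0,"dy": 0,"dz": -25,"rx": 0,"ry": 0,"rz": 0}
    - {"dx": 0,"dy": 0,"dz": -20,"rx": 0,"ry": 0,"rz": 0}
    - {"dx": 0,"dy": 0,"dz": -15,"rx": 0,"ry": 0,"rz": 0}
    - {"dx": 0,"dy": 0,"dz": -9,"rx": 0,"ry": 0,"rz": 0}
    - {"dx": 0,"dy": 0,"dz": -4,"rx": 0,"ry": 0,"rz": 0}
    - {"dx": 0,"dy": 0,"dz": 0,"rx": 0,"ry": 0,"rz": 0}
    - {"dx": 0,"dy": 0,"dz": 0,"rx": 0,"ry": 0,"rz": 0}

```text
time_s: 14.58
tcp_pos: [0.4933, 0.1861, 0.0234]
tcp_rot: [0.0, 0.816, 0.578, 0.0]
force: [-0.6, 0.2, 0.3]
finger_gap: 0.0424
```

Run:
```python
from h import *
s,R=st(); c=save("wrist","w11.png")
```

```text
t 14.58 tcp [0.4933 0.1861 0.0234] jawyaw -19.39 z [ 0.001  0.    -1.   ] q [ 0.361  0.401 -0.328  0.841 -0.     2.27 ] F [-0.61  0.17  0.31] gap 0.0424
```

View pics/w11.png

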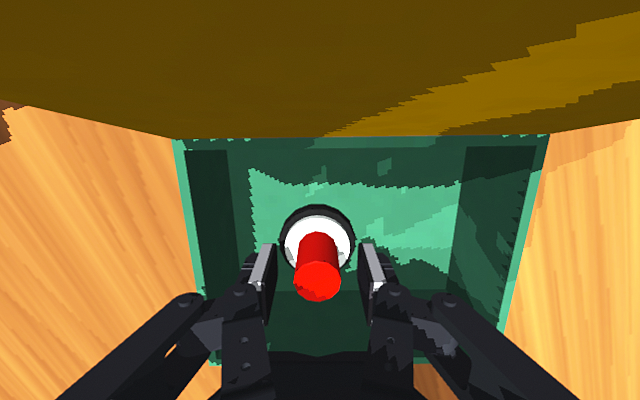

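carry_out:
  motion:
    - {"dx": 0,"dy": 0,"dz": -1,"rx": 0,"ry": 0,"rz": 0}
    - {"dx": 0,"dy": 0,"dz": 0,"rx": 0,"ry": 0,"rz": 0}
    - {"dx": 0,"dy": 0,"dz": 0,"rx": 0,"ry": 0,"rz": 0}
    - {"dx": 0,"dy": 0,"dz": 0,"rx": 0,"ry": 0,"rz": 0}
    - {"dx": 0,"dy": 0,"dz": 0,"rx": 0,"ry": 0,"rz": 0}
    - {"dx": 0,"dy": 0,"dz": 0,"rx": 0,"ry": 0,"rz": 0}
  claw: -1
  grip_force: 60

```text
time_s: 15.13
tcp_pos: [0.4933, 0.1864, 0.0224]
tcp_rot: [0.0, 0.816, 0.578, 0.001]
force: [-1.5, -1.4, 7.4]
finger_gap: 0.0203
```

Run:
```python
from h import *
np.set_printoptions(precision=4,suppress=True)
s,R=st(); c=save("wrist","w12.png")
h=cv2.cvtColor(c["color"],cv2.COLOR_BGR2HSV); m=(cv2.inRange(h,(0,170,60),(6,255,255))|cv2.inRange(h,(174,150,60),(180,255,255)))
n,l,t,ce=cv2.connectedComponentsWithStats(m)
for i in range(1,n):
    if t[i][4]>50: print(t[i],ce[i])
X=onz(c,317,281,.05); print(X,R.T@(X-s["tcp_pos"]))
```

```text
t 15.13 tcp [0.4933 0.1864 0.0224] jawyaw -19.36 z [ 0.001  0.    -1.   ] q [ 0.361  0.402 -0.33   0.838 -0.     2.27 ] F [-1.51 -1.42  7.43] gap 0.0203
[ 295  233   46   71 2672] [317.04   269.1381]
[0.4941 0.1899 0.05  ] [ 0.0035 -0.0004 -0.0276]
```

View pics/w12.png

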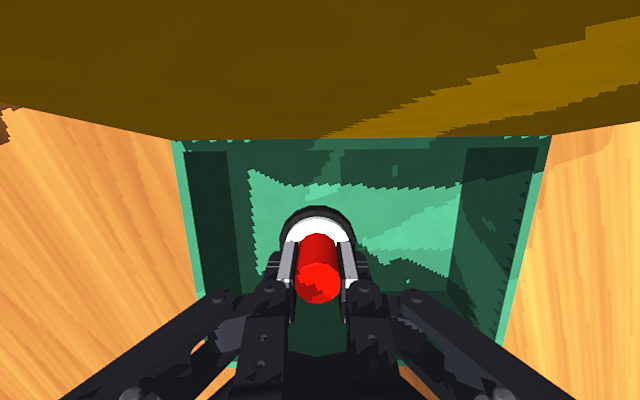

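carry_out:
  motion:
    - {"dx": 0,"dy": 0,"dz": 10,"rx": 0,"ry": 0,"rz": 0}
    - {"dx": 0,"dy": 0,"dz": 20,"rx": 0,"ry": 0,"rz": 0}
    - {"dx": 0,"dy": 0,"dz": 30,"rx": 0,"ry": 0,"rz": 0}
    - {"dx": 0,"dy": 0,"dz": 35,"rx": 0,"ry": 0,"rz": 0}
    - {"dx": 0,"dy": 0,"dz": 35,"rx": 0,"ry": 0,"rz": 0}
    - {"dx": 0,"dy": 0,"dz": 35,"rx": 0,"ry": 0,"rz": 0}
    - {"dx": 0,"dy": 0,"dz": 35,"rx": 0,"ry": 0,"rz": 0}
    - {"dx": 0,"dy": 0,"dz": 20,"rx": 0,"ry": 0,"rz": 0}
    - {"dx": 0,"dy": 0,"dz": 0,"rx": 0,"ry": 0,"rz": 0}
    - {"dx": 0,"dy": 0,"dz": 0,"rx": 0,"ry": 0,"rz": 0}

```text
time_s: 16.02
tcp_pos: [0.4933, 0.1865, 0.2432]
tcp_rot: [0.0, 0.816, 0.578, 0.001]
force: [-0.5, -0.3, -1.4]
finger_gap: 0.0203
```

Run:
```python
from h import *
s,R=st(); c=save("scene","s13.png"); c=save("wrist","w13.png"); c=save("top","t13.png",(370,80,470,180),6); im=env.camera("scene")["color"][220:310,290:390]; cv2.imwrite("pics/lens.png",cv2.resize(im,None,fx=6,fy=6,interpolation=cv2.INTER_CUBIC))
```

```text
t 16.02 tcp [0.4933 0.1865 0.2432] jawyaw -19.36 z [ 0.003  0.001 -1.   ] q [0.361 0.266 0.064 1.366 0.    2.27 ] F [-0.48 -0.33 -1.37] gap 0.0203
```

View pics/s13.png

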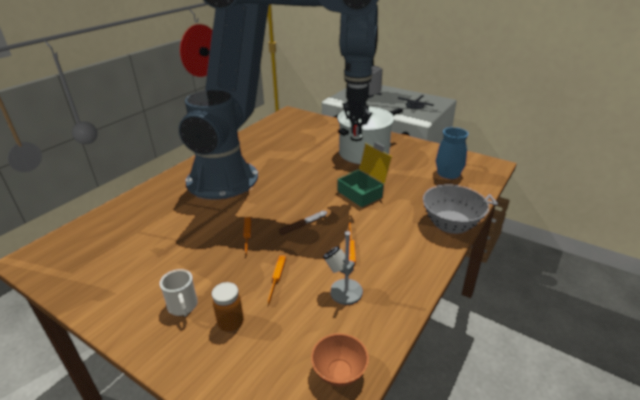

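View pics/t13.png

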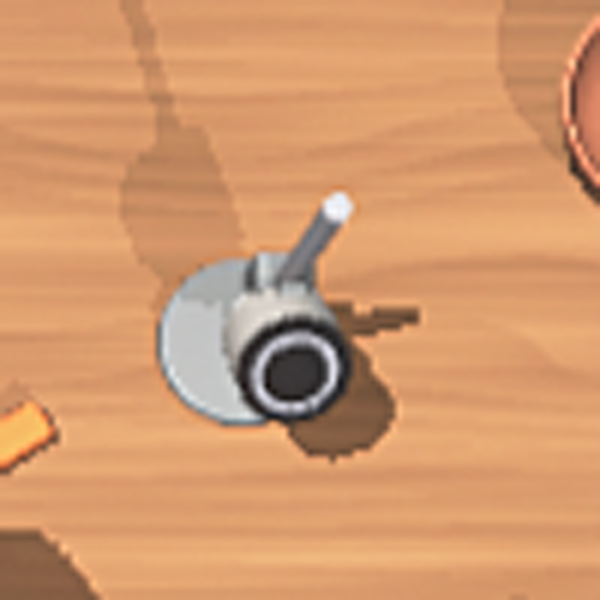

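View pics/lens.png

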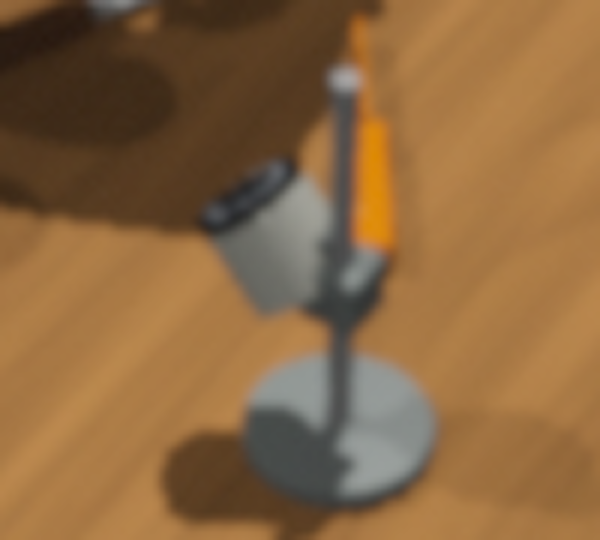

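View pics/w13.png

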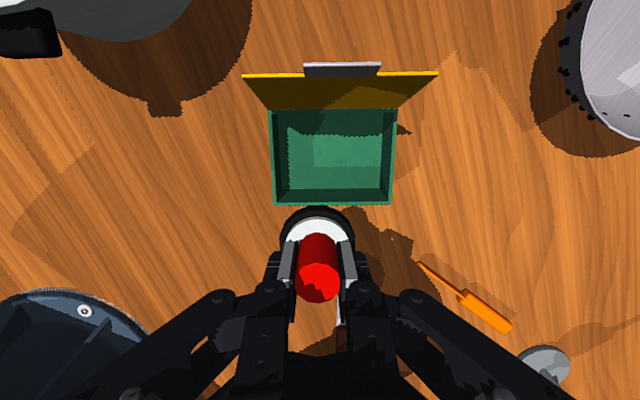

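```bash
cat >> h.py <<'E'
def tri(c,p,s,q):
    o1,d1=ray(c,*p);o2,d2=ray(s,*q); A=np.stack([d1,-d2],1); k=np.linalg.lstsq(A,o2-o1,rcond=None)[0]; a=o1+k[0]*d1;b=o2+k[1]*d2; return (a+b)/2,np.linalg.norm(a-b)
E
python3 - <<'E'
from h import *
np.set_printoptions(precision=4,suppress=True)
c=env.camera("top"); s=env.camera("scene")
T=lambda u,v:(370+u/6-.42,80+v/6-.42); S=lambda u,v:(290+u/6-.42,220+v/6-.42)
print("pole top (top)",onz(c,*T(338,208),.212),"(scene)",onz(s,*S(345,78),.212))
print("tri",tri(c,T(338,208),s,S(345,78)))
print("foot scene",onz(s,*S(340,425),.006),"foot top", onz(c,*T(243,340),.006))
print("lens",tri(c,T(294,373),s,S(250,193)))
for z in(.11,.12,.13): print(onz(c,*T(294,373),z),onz(s,*S(250,193),z))
for n in("top","scene"):
    for d in env.spot_in("lens",n): print(n,np.array(d["centre"]),d["conf"])
E
```

```text
pole top (top) [ 0.7258 -0.2627  0.212 ] (scene) [ 0.7255 -0.2662  0.212 ]
tri (array([ 0.7254, -0.2637,  0.2105]), np.float64(0.002229263142058184))
foot scene [ 0.7257 -0.2636  0.006 ] foot top [ 0.7274 -0.2631  0.006 ]
lens (array([ 0.6763, -0.2626,  0.1235]), np.float64(0.00031627773066453865))
[ 0.6802 -0.2657  0.11  ] [ 0.6678 -0.2496  0.11  ]
[ 0.6774 -0.2634  0.12  ] [ 0.674  -0.2593  0.12  ]
[ 0.6746 -0.2611  0.13  ] [ 0.6802 -0.2691  0.13  ]
top [ 0.6829 -0.2624  0.1302] 0.89
scene [ 0.6965 -0.2824  0.1185] 0.59
```

Run:
```python
from h import *
c=env.camera("top"); s=env.camera("scene")
def circ(o,a,r,n=60):
    e1=np.cross(a,[0,0,1]); e1/=np.linalg.norm(e1); e2=np.cross(a,e1)
    return [o+r*(np.cos(t)*e1+np.sin(t)*e2) for t in np.linspace(0,2*np.pi,n)]
L=np.array([.6763,-.2626,.1235])
out=[]
for az in (158.8,168,178.7):
    z=np.radians(az); a=np.array([np.sin(.7)*np.cos(z),np.sin(.7)*np.sin(z),np.cos(.7)])
    row=[]
    for cc,x0,y0 in((c,395,105),(s,315,235)):
        im=cv2.resize(cc["color"][y0:y0+50,x0:x0+50],None,fx=7,fy=7,interpolation=cv2.INTER_CUBIC)
        for o,col in((L,(0,0,255)),(L-.05*a,(0,255,0))):
            p=np.array([proj(cc,X) for X in circ(o,a,.027)]); p=((p-[x0,y0]+.5)*7).astype(np.int32); cv2.polylines(im,[p],True,col,1)
        row.append(im)
    out.append(np.vstack(row))
cv2.imwrite("pics/ov.png",cv2.resize(np.hstack(out),(800,533)))
```

```text
(no output)
```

View pics/ov.png

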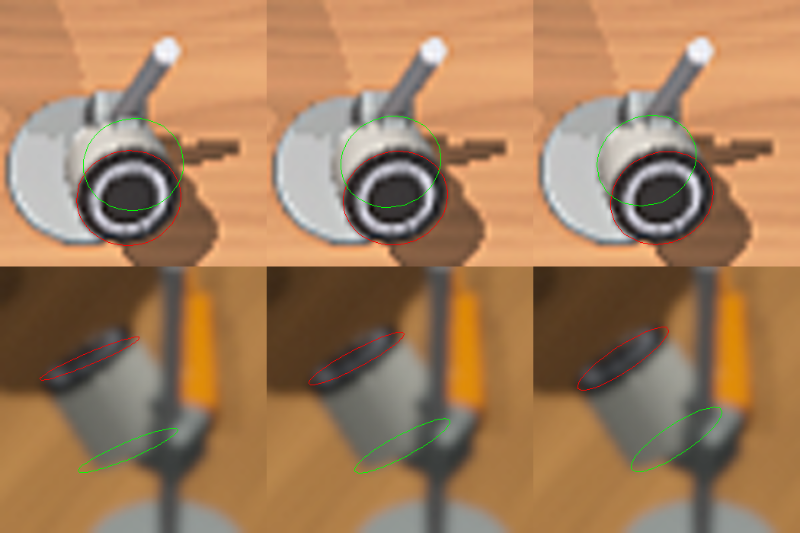

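Run:
```python
from h import *
c=env.camera("top"); s=env.camera("scene")
def circ(o,a,r,n=60):
    e1=np.cross(a,[0,0,1]); e1/=np.linalg.norm(e1); e2=np.cross(a,e1)
    return [o+r*(np.cos(t)*e1+np.sin(t)*e2) for t in np.linspace(0,2*np.pi,n)]
out=[]
for az,L in ((178.7,(.6763,-.2626,.1235)),(184,(.6763,-.2626,.1235)),(190,(.6763,-.2626,.1235))):
    L=np.array(L)
    z=np.radians(az); a=np.array([np.sin(.7)*np.cos(z),np.sin(.7)*np.sin(z),np.cos(.7)])
    row=[]
    for cc,x0,y0 in((c,400,112),(s,318,237)):
        im=cv2.resize(cc["color"][y0:y0+38,x0:x0+38],None,fx=7,fy=7,interpolation=cv2.INTER_CUBIC)
        for o,col in((L,(0,0,255)),(L-.05*a,(0,255,0))):
            p=np.array([proj(cc,X) for X in circ(o,a,.027)]); p=((p-[x0,y0]+.5)*7).astype(np.int32); cv2.polylines(im,[p],True,col,1)
        row.append(im)
    out.append(np.vstack(row))
cv2.imwrite("pics/ov2.png",np.hstack(out))
```

```text
(no output)
```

View pics/ov2.png

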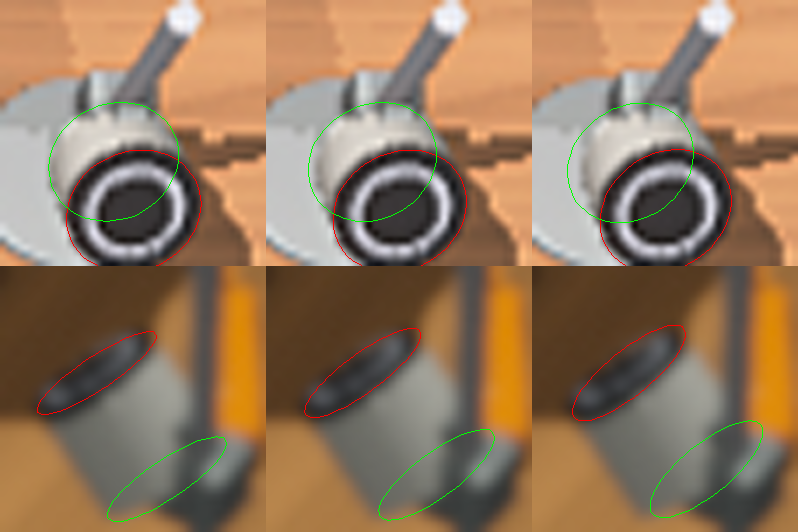

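carry_out:
  motion:
    - {"dx": 3,"dy": -14,"dz": 0,"rx": 0,"ry": 0,"rz": 0}
    - {"dx": 6,"dy": -28,"dz": 0,"rx": 0,"ry": 0,"rz": 0}
    - {"dx": 6,"dy": -28,"dz": 0,"rx": 0,"ry": -0.05,"rz": 0}
    - {"dx": 6,"dy": -28,"dz": 0,"rx": 0,"ry": -0.05,"rz": 0}
    - {"dx": 6,"dy": -28,"dz": 0,"rx": 0,"ry": -0.05,"rz": 0}
    - {"dx": 6,"dy": -28,"dz": 0,"rx": 0,"ry": -0.05,"rz": 0}
    - {"dx": 6,"dy": -28,"dz": 0,"rx": 0,"ry": -0.05,"rz": 0}
    - {"dx": 6,"dy": -28,"dz": 0,"rx": 0,"ry": -0.05,"rz": 0}
    - {"dx": 6,"dy": -28,"dz": 0,"rx": 0,"ry": -0.05,"rz": 0}
    - {"dx": 6,"dy": -28,"dz": 0,"rx": 0,"ry": -0.05,"rz": 0}
    - {"dx": 6,"dy": -28,"dz": 0,"rx": 0,"ry": -0.05,"rz": 0}
    - {"dx": 6,"dy": -28,"dz": 0,"rx": -0.016,"ry": -0.05,"rz": 0}

```text
time_s: 17.62
tcp_pos: [0.5618, -0.1374, 0.242]
tcp_rot: [0.15, 0.789, 0.561, 0.198]
force: [1.0, 0.2, -0.3]
finger_gap: 0.0204
```

carry_out:
  motion:
    - {"dx": 6,"dy": -28,"dz": -4,"rx": 0,"ry": -0.05,"rz": 0}
    - {"dx": 7,"dy": -28,"dz": -5,"rx": 0,"ry": -0.05,"rz": 0}
    - {"dx": 8,"dy": -28,"dz": -5,"rx": 0,"ry": -0.05,"rz": 0}
    - {"dx": 8,"dy": -26,"dz": -5,"rx": 0,"ry": -0.05,"rz": 0}
    - {"dx": 6,"dy": -15,"dz": -4,"rx": 0,"ry": 0,"rz": 0}
    - {"dx": 4,"dy": 0,"dz": 0,"rx": 0,"ry": 0,"rz": 0}
    - {"dx": 0,"dy": 0,"dz": 0,"rx": 0,"ry": 0,"rz": 0}
    - {"dx": 0,"dy": 0,"dz": 0,"rx": 0,"ry": 0,"rz": 0}
    - {"dx": 0,"dy": 0,"dz": 0,"rx": 0,"ry": 0,"rz": 0}

```text
time_s: 18.37
tcp_pos: [0.6009, -0.2599, 0.219]
tcp_rot: [0.205, 0.766, 0.544, 0.275]
force: [-0.1, -0.3, -0.7]
finger_gap: 0.0202
```

Run:
```python
from h import *
s,R=st(); c=save("scene","s14.png",(240,130,440,280),4); c=save("wrist","w14.png"); c=save("top","t14.png",(340,80,480,200),5)
```

```text
t 18.37 tcp [ 0.6009 -0.2599  0.219 ] jawyaw -24.21 z [ 0.644 -0.014 -0.765] q [-0.571  0.049 -0.518  0.381  0.344  1.446] F [-0.07 -0.26 -0.71] gap 0.0202
```

View pics/s14.png

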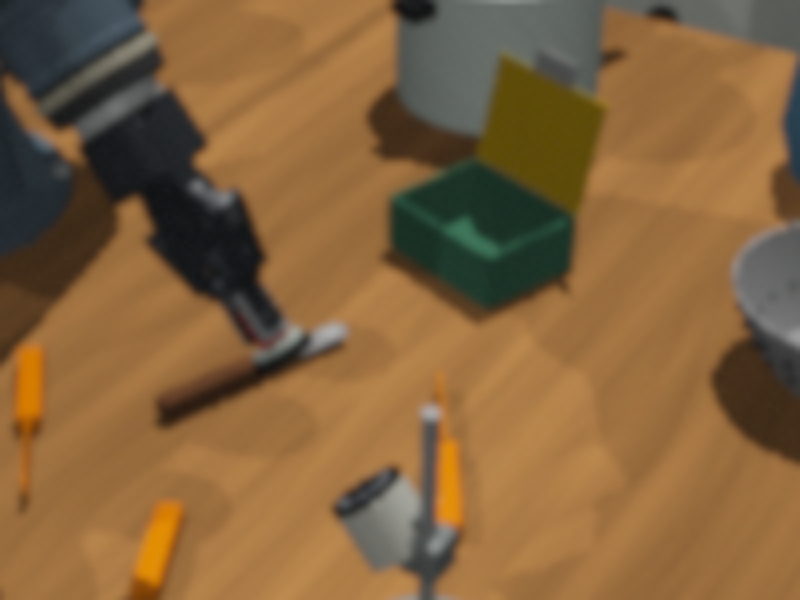

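View pics/w14.png

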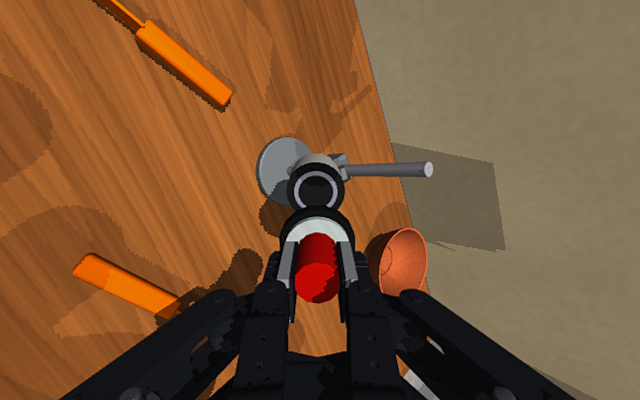

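View pics/t14.png

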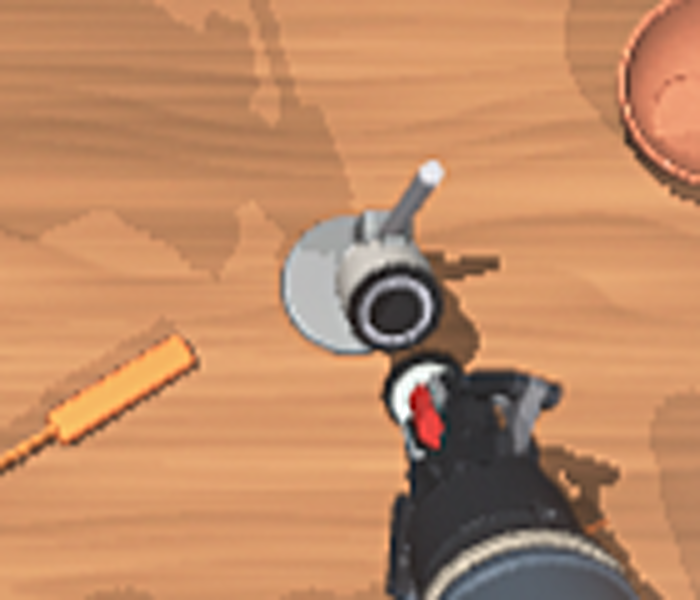

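```bash
cat > ov.py <<'E'
from h import *
import sys
def circ(o,a,r,n=80):
    e1=np.cross(a,[0.3,1,.1]); e1/=np.linalg.norm(e1); e2=np.cross(a,e1)
    return [o+r*(np.cos(t)*e1+np.sin(t)*e2) for t in np.linspace(0,2*np.pi,n)]
def axis(az,t=.7):
    z=np.radians(az); return np.array([np.sin(t)*np.cos(z),np.sin(t)*np.sin(z),np.cos(t)])
def draw(im,cc,x0,y0,k,pts,col):
    p=np.array([proj(cc,X) for X in pts]); p=((p-[x0,y0]+.5)*k).astype(np.int32); cv2.polylines(im,[p],True,col,1)
def caps(im,cc,x0,y0,k,o,a):  # o = underside centre, a = axis to knob
    for h,r,col in((0,.022,(255,0,255)),(.010,.022,(255,0,255)),(.014,.018,(255,255,0)),(.046,.011,(0,255,255))): draw(im,cc,x0,y0,k,circ(o+h*a,a,r),col)
def lens(im,cc,x0,y0,k,L,a):
    for h,r,col in((0,.027,(0,0,255)),(-.05,.027,(0,255,0))): draw(im,cc,x0,y0,k,circ(L+h*a,a,r),col)
E
python3 - <<'E'
from ov import *
np.set_printoptions(precision=4,suppress=True)
s,R=st(); L=np.array([.6763,-.2626,.1235]); cs={n:env.camera(n) for n in("wrist","top","scene")}
import pickle; pickle.dump((cs,s,R),open("v.pkl","wb"))
res=[]
for dx,az in((0,178.7),(.003,178.7)):
    o=s["tcp_pos"]+R@[dx,0,.0184]; a=axis(az)
    row=[]
    for n,x0,y0,w,h,k in(("wrist",250,130,130,180,3),("top",395,115,65,65,6)):
        im=cv2.resize(cs[n]["color"][y0:y0+h,x0:x0+w],None,fx=k,fy=k,interpolation=cv2.INTER_CUBIC)
        caps(im,cs[n],x0,y0,k,o,-R[:,2]); lens(im,cs[n],x0,y0,k,L,a); row.append(im[:540])
    res.append(row)
cv2.imwrite("pics/ovw.png",np.hstack([res[0][0],res[1][0]]))
t=np.hstack([res[0][1],res[1][1]]); cv2.imwrite("pics/ovt.png",t)
print(proj(cs["wrist"],L))
E
```

```text
t 18.52 tcp [ 0.601  -0.26    0.2191] jawyaw -24.2 z [ 0.645 -0.014 -0.764] q [-0.571  0.049 -0.518  0.38   0.344  1.446] F [0.37 0.37 0.01] gap 0.0202
[313.6978 190.8054]
```

View pics/ovw.png

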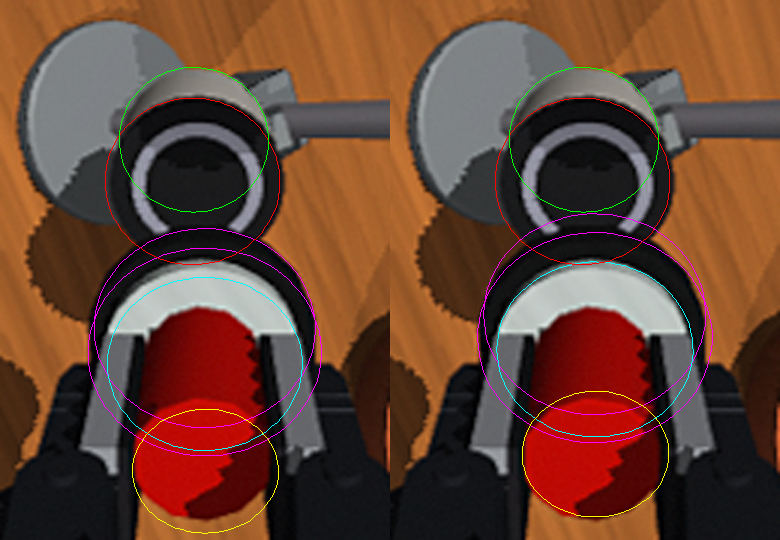

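View pics/ovt.png

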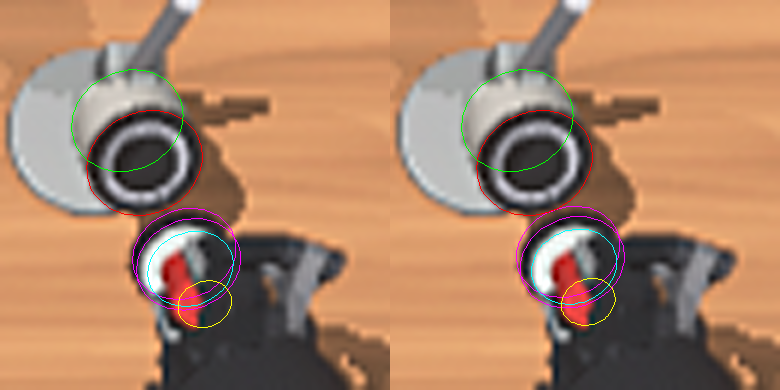

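Run:
```python
from ov import *
import pickle
from scipy.optimize import least_squares
np.set_printoptions(precision=4,suppress=True)
cs,s,R=pickle.load(open("v.pkl","rb"))
T=lambda u,v:np.array((370+u/6-.42,80+v/6-.42)); S=lambda u,v:np.array((290+u/6-.42,220+v/6-.42))
ob={"top":T(294,373),"scene":S(250,193),"wrist":np.array((250+197/3-.33,130+185/3-.33))}
w={n:np.linalg.norm(np.array(cs[n]["R"])@[.676,-.262,.123]+cs[n]["t"])/K(cs[n]) for n in ob}
r=least_squares(lambda X:np.concatenate([(proj(cs[n],X)-ob[n])*w[n] for n in ob]),[.676,-.262,.123])
L=r.x; print("L",L,"resid mm",r.fun*1000)
a=axis(178.7)
C=s["tcp_pos"]+R@[.002,0,.0184-.023]; tgt=L+.13*a
print("cap now",C,"target",tgt,"move mm",(tgt-C)*1000,"perp/axial now",(C-L)@a,np.linalg.norm((C-L)-((C-L)@a)*a))
pl=np.array([.7262,-.264]); d=L[:2]-pl; print("az from pole",np.degrees(np.arctan2(d[1],d[0])),np.linalg.norm(d))
# axis fit of rear: overlay several az with L
out=[]
for az in(172,178.7,185):
    a=axis(az); row=[]
    for n,x0,y0,k in(("wrist",280,140,4),("top",400,112,6),("scene",318,237,6)):
        im=cv2.resize(cs[n]["color"][y0:y0+ (60 if k==4 else 36),x0:x0+(60 if k==4 else 40)],(240,216),interpolation=cv2.INTER_CUBIC) if 0 else cv2.resize(cs[n]["color"][y0:y0+240//k,x0:x0+240//k],(240,240),interpolation=cv2.INTER_CUBIC)
        lens(im,cs[n],x0,y0,k,L,a); row.append(im[:198])
    out.append(np.vstack(row))
cv2.imwrite("pics/ov3.png",np.hstack(out))
```

```text
L [ 0.6766 -0.263   0.1242] resid mm [ 0.6577 -0.3739  0.207  -0.2621 -0.7479 -0.2074]
cap now [ 0.5985 -0.258   0.223 ] target [ 0.5928 -0.2611  0.2236] move mm [-5.6639 -3.0779  0.6654] perp/axial now 0.1258882516385313 0.005008894126682191
az from pole 178.86561318321 0.04963556690850283
```

View pics/ov3.png

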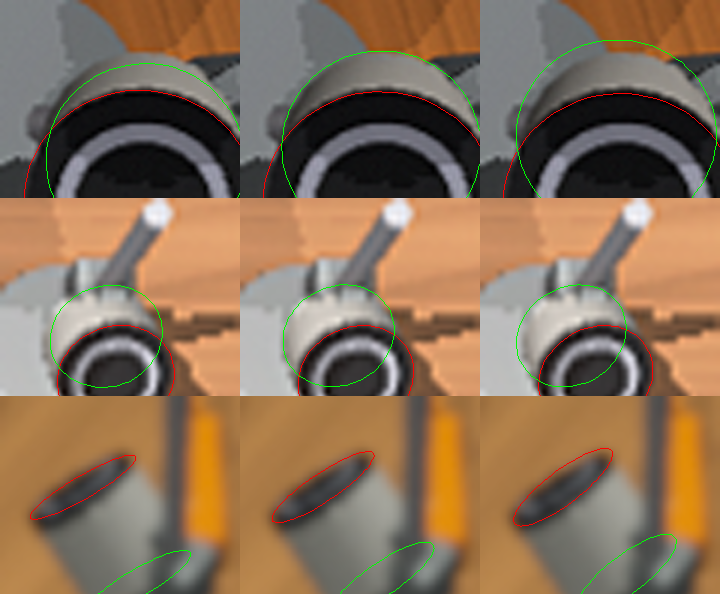

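carry_out:
  motion:
    - {"dx": -3,"dy": -1.5,"dz": 0.4,"rx": 0,"ry": 0,"rz": 0}
    - {"dx": -2.5,"dy": -1.5,"dz": 0.3,"rx": 0,"ry": 0,"rz": 0}
    - {"dx": 0,"dy": 0,"dz": 0,"rx": 0,"ry": 0,"rz": 0}
    - {"dx": 0,"dy": 0,"dz": 0,"rx": 0,"ry": 0,"rz": 0}
    - {"dx": 0,"dy": 0,"dz": 0,"rx": 0,"ry": 0,"rz": 0}
    - {"dx": 0,"dy": 0,"dz": 0,"rx": 0,"ry": 0,"rz": 0}
    - {"dx": 0,"dy": 0,"dz": 0,"rx": 0,"ry": 0,"rz": 0}
    - {"dx": 0,"dy": 0,"dz": 0,"rx": 0,"ry": 0,"rz": 0}

```text
time_s: 19.33
tcp_pos: [0.5954, -0.2636, 0.2193]
tcp_rot: [0.205, 0.766, 0.544, 0.275]
force: [0.1, 0.2, -1.5]
finger_gap: 0.0205
```

Run:
```python
from ov import *
np.set_printoptions(precision=4,suppress=True)
s,R=st(); print("dq",np.abs(s["dq"]).max())
L=np.array([.6766,-.263,.1242]); a=axis(178.7); cs={n:env.camera(n) for n in("wrist","top")}
for d in(0,.002,.003):
    C=s["tcp_pos"]+R@[d,0,-.0046]; ax=(C-L)@a; print(d,"axial",ax,"perp",np.linalg.norm((C-L)-ax*a),"tilt deg",np.degrees(np.arccos(-R[:,2]@a)))
o=s["tcp_pos"]+R@[.002,0,.0184]; row=[]
for n,x0,y0,w,h,k in(("wrist",250,130,130,180,3),("top",390,110,65,90,6)):
    im=cv2.resize(cs[n]["color"][y0:y0+h,x0:x0+w],None,fx=k,fy=k,interpolation=cv2.INTER_CUBIC)
    if n=="top": caps(im,cs[n],x0,y0,k,o,-R[:,2]); lens(im,cs[n],x0,y0,k,L,a)
    row.append(im[:540])
cv2.imwrite("pics/fin.png",np.hstack(row)); save("scene","sfin.png")
```

```text
t 19.33 tcp [ 0.5954 -0.2636  0.2193] jawyaw -24.25 z [ 0.644 -0.014 -0.765] q [-0.584  0.044 -0.521  0.386  0.351  1.436] F [ 0.14  0.18 -1.48] gap 0.0205
dq 0.0016833266636643528
0 axial 0.12961887207458508 perp 0.002609641650779205 tilt deg 0.03036204241497281
0.002 axial 0.12961993090606883 perp 0.0006103859082769919 tilt deg 0.03036204241497281
0.003 axial 0.12962046032181065 perp 0.0003920979749383354 tilt deg 0.03036204241497281
```

View pics/fin.png

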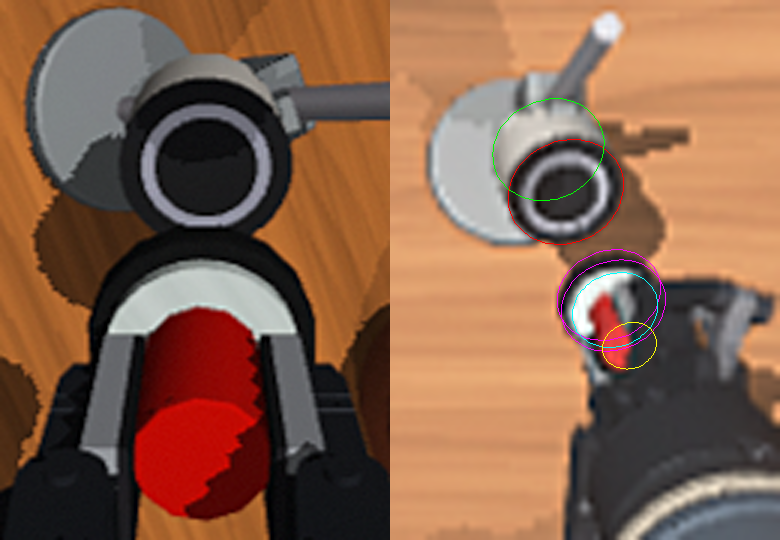

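View pics/sfin.png

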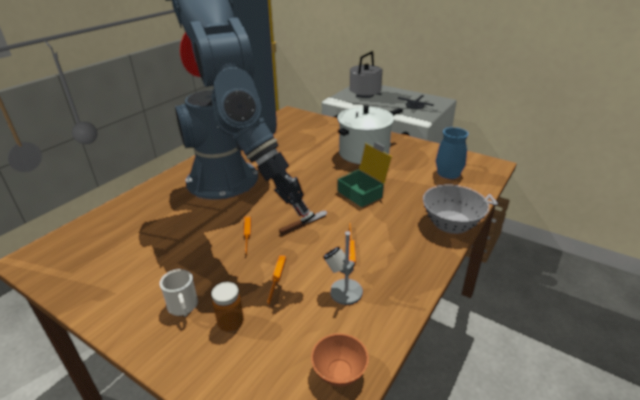

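Run:
```python
from h import *
print(env.job_done()); st()
```

```text
the job is handed in; nothing more can be done
None
the job is handed in; nothing more can be done
```

I carried out the whole job in order and handed it in at about 19.5 s of the 59 s. No verdict came back.

**What I did**
- I gripped the dark wooden spreader, not the three orange look-alikes, and slid its blade under the lid lip. I then swung the lid up to about 1.8 rad with the fingers off the tin.
- I laid the spreader flat on the counter, about 10 cm clear of the tin.
- I lifted the valve cap out by its red knob and held it in front of the small camera.

**Last checks before handing in**

| Check | Result |
|---|---|
| Cap centre from the lens, along its axis | 129.6 mm |
| Cap centre off the axis | about 0.6 mm with the grip offset I used; 0.4 to 2.6 mm across the offsets the views suggest |
| Tool axis against lens axis | within 0.1° |
| Joint speeds | under 0.002 rad/s |
| Outside force | about 1.5 N, at the level of sensor noise |
| Lid, spreader, cooker, mug and jar | lid open, spreader flat, the rest in place in the last scene picture |

**What disagreed or is less certain**
- **Cap in the grip:** the views differ by 0 to 3.5 mm on where the cap sits in the fingers; I used 2 mm.
- **Lens direction:** the lens position fitted all three cameras to under 1 mm. Its sideways direction is good to about 2 to 3°.
- **Cap tilt:** the wrist view allows a tilt of the cap of about 1.5° in the grip.
- **Refused calls:** my first two move calls were refused for missing fields, and nothing moved.

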